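# Cull the clamp blocks, shut the module's shield and drive its captive screws

## Robot

A 6-joint arm with a two-finger parallel gripper is mounted at the origin on the work surface. World frame = base frame: x ahead of the robot, y to its left, z up, the work surface at z = 0. Lengths are in m, angles in degrees, forces in N, time in s.
With the tool pointing down it reaches from about 0.25 to 0.725 m from the base axis. Payload 9.7 kg.
Tool frame: the origin (TCP) lies where the fingers leave the gripper's body, on its centre line; the fingertips stand 73 mm ahead of it and the grasp point (between the pads) lies 54 mm ahead of it; y points along the fingers, x is the direction in which the jaws open and shut, and the axes are right-handed (so a half turn about y gives the same grasp; the last joint's range is limited). The gripper opens to 85 mm and grips with 20 to 120 N. Pads are 22 mm wide; open, the fingers measure 114 mm over their backs; the gripper's body (76 mm by 85 mm) begins 54 mm behind the grasp point. The pads swing forward as they close: fully open they stand 13 mm farther back than shut.
Start: joints at [-70.302, 4.979, 10.078, 95.1, 0, 90], TCP at [0.185, -0.518, 0.304] pointing down, gripper open.
Joint ranges: [-179.16, 179.16], [-48.56, 103.87], [-65.8, 70.77], [-126.05, 130.52], [-82.76, 87.17], [-180, 180]. Speed limits (degrees/s): [127.2, 127.2, 147.25, 180, 180, 180].

## Interface

Orientations are given as [roll, pitch, yaw] about the fixed x, y, z axes, in that order (R = Rz(yaw) Ry(pitch) Rx(roll)).
In Python, from workcell import sensors, imaging, bot, models gives the robot as it stands.
- The arm moves only by the tool arm_command, never from a script. Its argument "rows" is one flat list of numbers, 7 for each row, row after row: the shift along the tool's x, y, z in cm, then the turn, a rotation vector about the tool's x, y, z in degrees, then the gripper's target within -1 to 1 (fully open at 1, half-way at 0, shut at -1). A call has 1 to 12 rows; each row is the pose to reach, as a shift and turn from the pose commanded when the call began, along the tool's axes at that moment; what a row does not reach only later rows make up. A row lasts 1/12 s, in which the tool goes at most 41.7 mm and 7.16 degrees, less where a joint would pass 70% of its speed; a pose out of reach is approached as far as the arm can. A call with a gripper value outside its range is refused whole. The fingers move at their own pace and stop on an object; "force" is the grip in N (left out, the last holds). Time passes only in rows, so rows that repeat a pose let the fingers close. It gives the time, the measured TCP pose, the force and the opening at its end, in the units of the state.
- sensors.get_obs(): the state, without advancing time (a new reading comes with each control period).
- imaging.camera(name): name is "scene" or "top" or "wrist"; returns a dict with "pixels" (400x640x3 uint8, blue, green, red), "z_map" (400x640 float32, m along the optical axis (not along the pixel's ray), 0 where there is no reading), "camera_matrix" (3x3 intrinsics, pixels), "world_from_camera" (4x4, takes a point from camera to world coordinates). Camera axes: x right, y up, looking along -z (the intrinsics and any distortion apply to the point x, -y, -z); pixel columns grow to the right and rows downward; lengths in m; the calibration is good to about 2 mm. The wrist camera is an equidistant fisheye: a pixel r from the principal point sees the ray r / f radians off the axis. A picture is of the moment at which its call begins.
- bot.job_done(): hands the job in, once; it reports no verdict.
Trained networks look in the newest picture that a camera, given by its name, has taken for a name from the list of things; names that differ only in an ending like _2 or _b are one class to them, and where a whole thing is asked for, a point or a joint stands for the part that bears it (a point fixed in the world has none). Each returns a list of dicts, best first, with "conf" (0 to 1); they miss things now and then, are a little off and sometimes report something else, mostly with a low value. They report only what shows in the picture. A call takes as long as a camera call. They do not tell look-alikes from the thing itself.
- models.search_frame(thing, camera): "extent" ([centre column, centre row, width, height] in pixels, round what is visible of it).
- models.spot_point(thing, camera): "location" ([column, row] in pixels: a listed point, or the origin of a listed thing).
The state is a dict: "time": time; "q": joint angles; "qd": joint speeds; "joint_efforts": joint torques, N m; "ee_pos": TCP position; "tcp_rot": TCP orientation; "wrist_force": force on the tool from outside, world axes, zero at the start; "torque": the same for the moment, N m; "opening": finger opening in m.
Only numpy, scipy, OpenCV 4.12 (cv2) and the standard library are available. Lean on these libraries where they do the work, as an engineer would, in place of code of your own. Each camera call takes 0.05 s, during which the arm holds its last target.

## Task

Take every short or chipped clamp block out of the module's well and put it in the steel reject tray, leaving the full-size ones in the well. Then slide the clear shield fully shut over them, and only then fasten it: pull each of the two spring-loaded captive screws up out of its notch and drive it clockwise to its stop. Leave the bottle and the beaker alone.

Things in the scene. Friction and masses are not known exactly. Their poses are not given: they have to be found in the camera images.
- unit: white bench thermostat module, fixed, 440 (x) x 250 (y) x 34 mm high. Its -x end faces the robot. Origin: on the bench; in its own frame the module spans x from -210 to +230 mm. An open flat-bottomed well with a dark floor, x -170 to +10 mm, y -110 to +110 mm, floor 12 mm above the bench, is surrounded by walls 34 mm high; front sill at x -210 to -170, solid housing at x +10 to +230 mm. The whole thing is turned by its yaw.
- shield (a joint): sliding clear shield of the module, m: 0 = fully open (parked over the rear housing), 0.22 = fully shut over the well, against its stop. It slides along the module's -x, needs about 3 N, and stays where it is left. It is a clear plate 182 mm long carried by a dark grey front strip 40 (x) x 244 (y) mm; underside of the shield 36 mm, top of the strip 44 mm above the bench; strip centre at module x = +30 mm when open and -190 mm when shut. May start a little ajar (up to 20 mm).
- shield_handle (a point): centre of the upright white grip on the middle of the shield's strip: 10 mm thick (module x), 60 mm long (module y), standing 26 mm above the strip (from 44 to 70 mm above the bench); this point is 58 mm above the bench
- left_pull (a joint): how far the left captive screw is pulled out (straight up) against its spring, m: 0 = at rest, at most 0.014. The spring pulls it back down with 5 N at 0 and 10 N at 0.013. The screw sits on the shield's strip at module y = +90 mm and moves with the shield.
- left_turn (a joint): turn of the left captive screw, rad, grows clockwise seen from above; starts at 0 to 0.05; stop (driven home) at 3.6. At rest a key in a notch lets it turn no more than about 0.25. Pulled out 10 mm or more the key clears the notch and meets the thread; beyond 0.7 rad the thread holds it out by itself, sinking from 9 mm to about 3 mm of pull as it is driven home, and it stays where it is left when released (friction about 0.06 N m). It can be turned in several bites.
- left_head (a point): centre of the left screw's bar-shaped steel head: 32 mm long, 10 mm thick, 20 mm high; the head's length is this point's x axis (along the module's x when turn = 0; a small dark mark on top lies at its +x end). At rest 64 mm above the bench with 10 mm free below the head over the strip; rises with the pull, turns with the screw
- right_pull (a joint): how far the right captive screw is pulled out (straight up) against its spring, m: 0 = at rest, at most 0.014. The spring pulls it back down with 5 N at 0 and 10 N at 0.013. The screw sits on the shield's strip at module y = -90 mm and moves with the shield.
- right_turn (a joint): turn of the right captive screw, rad, grows clockwise seen from above; starts at 0 to 0.05; stop (driven home) at 3.6. At rest a key in a notch lets it turn no more than about 0.25. Pulled out 10 mm or more the key clears the notch and meets the thread; beyond 0.7 rad the thread holds it out by itself, sinking from 9 mm to about 3 mm of pull as it is driven home, and it stays where it is left when released (friction about 0.06 N m). It can be turned in several bites.
- right_head (a point): centre of the right screw's bar-shaped steel head: 32 mm long, 10 mm thick, 20 mm high; the head's length is this point's x axis (along the module's x when turn = 0; a small dark mark on top lies at its +x end). At rest 64 mm above the bench with 10 mm free below the head over the strip; rises with the pull, turns with the screw
- block_a: a good aluminium clamp block: plain bar 60 x 20 x 22 mm (length along its x, width along its y, height), thin dark groove line along its top, about 70 g, starts lying in the well; origin = centre of its underside. May be absent.
- block_b: a good aluminium clamp block: plain bar 60 x 20 x 22 mm (length along its x, width along its y, height), thin dark groove line along its top, about 70 g, starts lying in the well; origin = centre of its underside. May be absent.
- block_c: a good aluminium clamp block: plain bar 60 x 20 x 22 mm (length along its x, width along its y, height), thin dark groove line along its top, about 70 g, starts lying in the well; origin = centre of its underside. May be absent.
- block_d: an odd piece: same bar as the good blocks but short, 40 x 20 x 22 mm (length along its x), about 50 g, starts lying in the well; origin = centre of its underside. May be absent.
- block_e: an odd piece: same bar as the good blocks but short, 44 x 20 x 22 mm (length along its x), about 50 g, starts lying in the well; origin = centre of its underside. May be absent.
- block_f: an odd piece: 60 x 20 x 22 mm bar with a broken-out corner: from x = +8 to +30 mm of its own frame only the 9 mm at y = -10 to -1 mm is left; full 20 mm width from x = -30 to +8 mm (grip it about x = -11 mm). Origin = centre of the underside of the full 60 mm outline. Starts lying in the well. May be absent.
- tray: open steel reject tray, fixed, 120 (x) x 170 (y) x 30 mm high, walls and floor 3 mm, standing on the bench to one side of the module; origin = centre of its underside
- controller: grey and white keypad controller, 110 x 150 x 48 mm, fixed on the other side of the module; bystander
- flask: loose glass bottle with a blue cap, 70 mm diameter, 150 mm tall; bystander, origin at the centre of its underside
- beaker: loose glass beaker, 70 mm diameter, 85 mm tall; bystander, origin at the centre of its underside
Mind the look-alikes: they are no part of the job. Of the things like the tray, leave any that is brown or purple; of the rest the smaller one is meant.

How it is judged (in metres and radians):
On the way, in this order (a step that is already met when the one before it is completed fails the run):
1. all odd blocks lie in the reject tray, the full-size ones in the well, and the shield is not yet shut (x of block_a in the frame of unit between -0.17 and 0.01 m and y of block_a in the frame of unit between -0.11 and 0.11 m and z of block_a in the frame of unit between 0.005 and 0.03 m and x of block_b in the frame of unit between -0.17 and 0.01 m and y of block_b in the frame of unit between -0.11 and 0.11 m and z of block_b in the frame of unit between 0.005 and 0.03 m and x of block_c in the frame of unit between -0.17 and 0.01 m and y of block_c in the frame of unit between -0.11 and 0.11 m and z of block_c in the frame of unit between 0.005 and 0.03 m and x of block_d in the frame of tray between -0.062 and 0.062 m and y of block_d in the frame of tray between -0.087 and 0.087 m and z of block_d in the frame of tray between -0.002 and 0.05 m and x of block_e in the frame of tray between -0.062 and 0.062 m and y of block_e in the frame of tray between -0.087 and 0.087 m and z of block_e in the frame of tray between -0.002 and 0.05 m and x of block_f in the frame of tray between -0.062 and 0.062 m and y of block_f in the frame of tray between -0.087 and 0.087 m and z of block_f in the frame of tray between -0.002 and 0.05 m and linear speed of each of block_a, block_b, block_c, block_d, block_e, block_f below 0.02 m/s and value of joint shield below 0.1 m), for 0.2 s.
2. the shield is shut and neither screw has been driven yet (value of joint shield above 0.212 m and value of joint each of left_turn, right_turn below 0.5 rad), for 0.2 s.
3. both captive screws are driven home with the shield shut (value of joint each of left_turn, right_turn above 3.4 rad and value of joint shield above 0.212 m), for 0.2 s.
At the end, for the whole second after the job is handed in: every odd block present lies at rest in the reject tray, every full-size block at rest on the floor of the well, the shield is within 8 mm of its stop and both screws are turned beyond 3.4 rad (stop at 3.6) (all of step 3 and x of block_a in the frame of unit between -0.17 and 0.01 m and y of block_a in the frame of unit between -0.11 and 0.11 m and z of block_a in the frame of unit between 0.005 and 0.03 m and x of block_b in the frame of unit between -0.17 and 0.01 m and y of block_b in the frame of unit between -0.11 and 0.11 m and z of block_b in the frame of unit between 0.005 and 0.03 m and x of block_c in the frame of unit between -0.17 and 0.01 m and y of block_c in the frame of unit between -0.11 and 0.11 m and z of block_c in the frame of unit between 0.005 and 0.03 m and x of block_d in the frame of tray between -0.062 and 0.062 m and y of block_d in the frame of tray between -0.087 and 0.087 m and z of block_d in the frame of tray between -0.002 and 0.05 m and x of block_e in the frame of tray between -0.062 and 0.062 m and y of block_e in the frame of tray between -0.087 and 0.087 m and z of block_e in the frame of tray between -0.002 and 0.05 m and x of block_f in the frame of tray between -0.062 and 0.062 m and y of block_f in the frame of tray between -0.087 and 0.087 m and z of block_f in the frame of tray between -0.002 and 0.05 m and linear speed of each of block_a, block_b, block_c, block_d, block_e, block_f below 0.02 m/s); the robot touches nothing.
It fails at once if the flask is shifted by more than 20 mm or tipped over (distance of flask from where it was at the start of the episode above 0.02 m or angle between flask's own z axis and vertical above 0.5 rad).
It fails at once if the beaker is shifted by more than 20 mm or tipped over (distance of beaker from where it was at the start of the episode above 0.02 m or angle between beaker's own z axis and vertical above 0.5 rad).
Of block_a, block_b, block_c only 1 to 3 are there at a start; the rules pass over those that are not, and their reading is None.
Of block_d, block_e, block_f only 2 to 3 are there at a start; the rules pass over those that are not, and their reading is None.
At some moment in a run one of block_a, block_b, block_c, block_d, block_e, block_f may be knocked a few centimetres aside while the robot is not near it.
Once in a run the grip may slacken for a moment while it holds something.
It also fails if it takes over 210 s, if anything falls off the work surface, if the arm or the gripper's body presses on something with over 40 N, if the wrist force passes 120 N, or if a joint passes its speed limit or range.

## Working session

There is one attempt and no reset: what is moved stays moved. The work goes in short steps, Python scripts to look and compute and a tool call to move; the robot and the scene stay as the last step left them, time stands still between calls to the robot, and variables do not carry over. Pictures are saved under pics/ and viewed, and the job is handed in when it is done.

Besides the shell and the picture viewer there is one more tool, called after "Request:" as name(argument=value, ...) on one line, values as JSON. arm_command: Moves the arm, as the interface text tells. Its arguments: {"type":"object","properties":{"rows":{"type":"array","items":{"type":"number"}},"force":{"type":"number"}},"required":["rows"]}

```bash
mkdir -p pics; ls; cat > h.py <<'E'
import numpy as np, cv2, json
from workcell import sensors, imaging, bot, models
def cam(name):
    c=imaging.camera(name)
    return c
def save(c,fn,crop=None,scale=1):
    im=c["pixels"]
    if crop: im=im[crop[1]:crop[3],crop[0]:crop[2]]
    if scale!=1: im=cv2.resize(im,None,fx=scale,fy=scale,interpolation=cv2.INTER_CUBIC)
    cv2.imwrite("pics/"+fn,im)
def rays(c,uv,fish=False):
    uv=np.atleast_2d(np.asarray(uv,float)); K=np.asarray(c["camera_matrix"])
    x=(uv[:,0]-K[0,2])/K[0,0]; y=(uv[:,1]-K[1,2])/K[1,1]
    if fish:
        r=np.hypot(x,y)+1e-12; s=np.sin(r)/r
        d=np.stack([x*s,-y*s,-np.cos(r)],1)
    else: d=np.stack([x,-y,-np.ones_like(x)],1)
    T=np.asarray(c["world_from_camera"])
    return T[:3,3],d@T[:3,:3].T
def onplane(c,uv,z,fish=False):
    o,d=rays(c,uv,fish); t=(z-o[2])/d[:,2]
    return o+d*t[:,None]
def cloud(c):
    K=np.asarray(c["camera_matrix"]);z=c["z_map"];h,w=z.shape
    u,v=np.meshgrid(np.arange(w),np.arange(h))
    P=np.stack([(u-K[0,2])/K[0,0]*z,-(v-K[1,2])/K[1,1]*z,-z],-1)
    T=np.asarray(c["world_from_camera"])
    return P@T[:3,:3].T+T[:3,3]
def proj(c,P,fish=False):
    P=np.atleast_2d(P);T=np.asarray(c["world_from_camera"]);K=np.asarray(c["camera_matrix"])
    q=(P-T[:3,3])@T[:3,:3]; x,y,z=q[:,0],-q[:,1],-q[:,2]
    if fish:
        r=np.hypot(x,y)+1e-12;th=np.arctan2(r,z);x,y=x/r*th,y/r*th
    else: x,y=x/z,y/z
    return np.stack([x*K[0,0]+K[0,2],y*K[1,1]+K[1,2]],1)
E
python3 - <<'E'
from h import *
for n in ["top","scene","wrist"]:
    c=cam(n); save(c,n+"0.png"); T=np.array(c["world_from_camera"]); print(n,np.round(T,3).tolist(),np.round(c["camera_matrix"],1).tolist(),[k for k in c])
    for t in ["unit","tray","block_a","block_d","block_f","left_head","right_head","shield_handle","flask","beaker","controller"]:
        print(t,[(round(r["conf"],2),np.round(r["location"]).tolist()) for r in models.spot_point(t,n)][:7])
print(sensors.get_obs())
E
```

```text
pics
top [[0.01, 0.987, -0.163, 0.277], [-1.0, 0.008, -0.012, 0.154], [-0.01, 0.163, 0.987, 1.419], [0.0, 0.0, 0.0, 1.0]] [[475.6, 0.0, 304.7], [0.0, 475.6, 194.8], [0.0, 0.0, 1.0]] ['pixels', 'z_map', 'camera_matrix', 'world_from_camera']
unit [(0.7, [365.0, 154.0])]
tray [(0.96, [136.0, 243.0]), (0.92, [255.0, 190.0]), (0.85, [244.0, 271.0]), (0.64, [177.0, 158.0])]
block_a [(0.61, [387.0, 168.0]), (0.61, [341.0, 193.0]), (0.5, [386.0, 193.0])]
block_d [(0.61, [387.0, 168.0]), (0.61, [341.0, 193.0]), (0.5, [386.0, 193.0])]
block_f [(0.61, [387.0, 168.0]), (0.61, [341.0, 193.0]), (0.5, [386.0, 193.0])]
left_head [(0.4, [336.0, 144.0])]
right_head [(0.58, [397.0, 141.0])]
shield_handle [(0.92, [367.0, 141.0])]
flask [(0.77, [463.0, 139.0]), (0.29, [337.0, 144.0])]
beaker [(0.89, [259.0, 132.0])]
controller [(0.71, [472.0, 203.0])]
scene [[-0.828, -0.449, 0.335, 0.939], [0.56, -0.677, 0.477, 0.781], [0.013, 0.582, 0.813, 1.167], [0.0, 0.0, 0.0, 1.0]] [[440.2, 0.0, 318.0], [0.0, 440.2, 198.4], [0.0, 0.0, 1.0]] ['pixels', 'z_map', 'camera_matrix', 'world_from_camera']
unit []
tray [(0.9
[... 957 characters left out ...]
eld_handle []
flask []
beaker []
controller []
{'time': 1.8, 'q': array([-7.03007289e+01,  4.97893212e+00,  1.00790545e+01,  9.51011837e+01,
        1.37690129e-03,  9.00010842e+01]), 'qd': array([ 0.00865284,  0.00947429,  0.09259874, -0.03504494, -0.0267833 ,
       -0.10842318]), 'joint_efforts': array([ 2.81202674e-04, -5.20099068e+01,  4.64851320e+01,  1.73843368e-03,
       -1.66595424e-05, -4.01632221e-06]), 'ee_pos': array([ 0.1853974 , -0.51780047,  0.30389137]), 'tcp_rot': array([-8.99986231e+01,  1.06133005e-03, -7.03018130e+01]), 'wrist_force': array([-1.19743723, -0.55070353, -0.06704315]), 'torque': array([ 0.02061465, -0.02463377, -0.02829086]), 'opening': 0.08519402864184077}
```

View pics/top0.png

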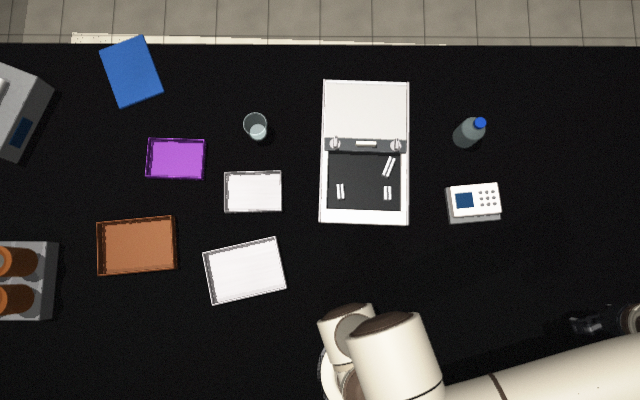

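View pics/scene0.png

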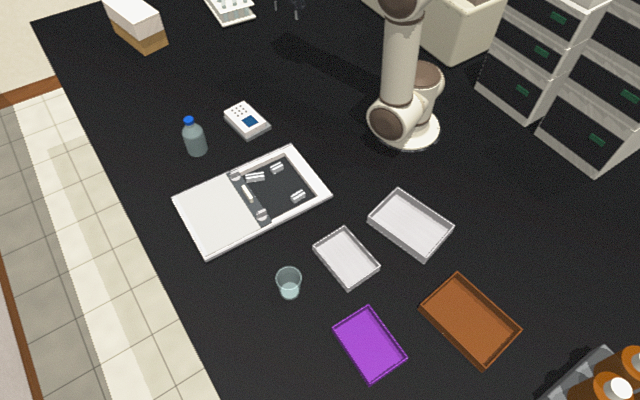

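```bash
python3 - <<'E'
from h import *
im=cv2.imread("pics/top0.png")
cv2.imwrite("pics/top0c.png",cv2.resize(im[120:240,310:460],None,fx=5,fy=5,interpolation=cv2.INTER_CUBIC))
im=cv2.imread("pics/scene0.png")
cv2.imwrite("pics/scene0c.png",cv2.resize(im[130:250,200:350],None,fx=5,fy=5,interpolation=cv2.INTER_CUBIC))
E
```

```text
(no output)
```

View pics/top0c.png

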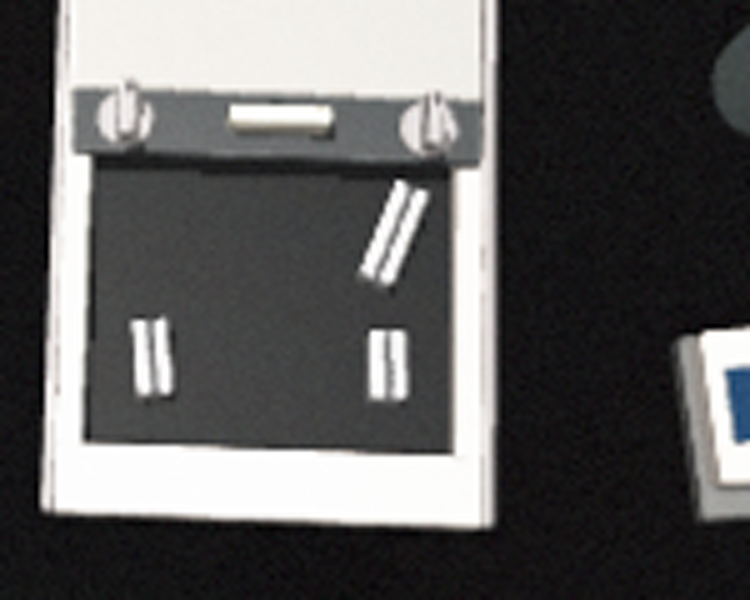

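View pics/scene0c.png

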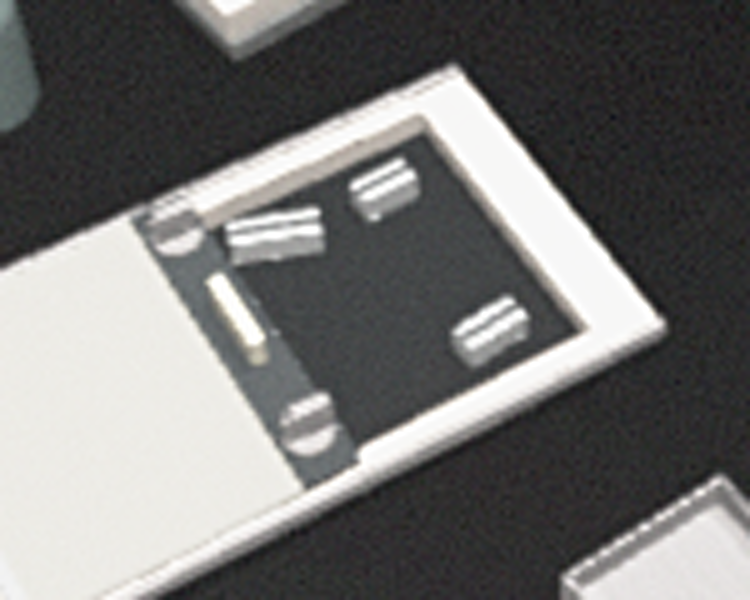

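The top picture shows the module with two short-looking blocks (top px 341,193 and 387,193) and one long one (389,167). There are four trays: brown, purple and two white, the smaller white one near px (253,191). Next I'll measure poses.

```bash
python3 - <<'E'
from h import *
c=cam("top"); P=cloud(c); im=c["pixels"]; 
g=cv2.cvtColor(im,cv2.COLOR_BGR2GRAY); hsv=cv2.cvtColor(im,cv2.COLOR_BGR2HSV)
m=((g>90)&(hsv[...,1]<60)&(P[...,2]>-.01)).astype(np.uint8)
n,l,s,ce=cv2.connectedComponentsWithStats(m)
for i in range(1,n):
    if s[i,4]<20: continue
    x,y=ce[i]
    if not(200<x<500 and 60<y<310): continue
    pts=P[l==i]; z=np.median(pts[:,2])
    r=cv2.minAreaRect((pts[:,:2]*1000).astype(np.float32))
    print(np.round(ce[i]),s[i,4],"z",np.round(np.percentile(pts[:,2],[5,50,95]),3),"rect",[np.round(v,1) for v in r])
# corners of sill unit top z=.034
for uv in [(48,512),(494,527),(85,440),(453,452)]:
    print(uv,np.round(onplane(c,[310+uv[0]/5,120+uv[1]/5],.034),4))
for nm,z in [("flask",0),("beaker",0)]:
  for r in models.spot_point(nm,"top")[:1]: print(nm,onplane(c,r["location"],z))
E
```

```text
[365. 139.] 8508 z [0.029 0.039 0.047] rect [array([574.7,  -4.6]), array([280.6, 613.2]), np.float64(86.5)]
[256. 128.] 299 z [0.001 0.04  0.088] rect [array([515.1, 228.8]), array([493.6,  68.2]), np.float64(25.3)]
[471. 129.] 318 z [0.093 0.106 0.122] rect [array([505.5, -77.5]), array([ 64.9, 647.3]), np.float64(38.8)]
[388. 166.] 165 z [0.012 0.033 0.038] rect [array([597.8, -80.5]), array([24.1, 67.4]), np.float64(68.0)]
[252. 191.] 2337 z [-0.001  0.004  0.03 ] rect [array([421.2, 297.9]), array([358. , 192.5]), np.float64(16.7)]
[340. 191.] 123 z [0.013 0.033 0.038] rect [array([410.1,  98. ]), array([ 33.9, 286.5]), np.float64(73.8)]
[475. 203.] 1726 z [0.017 0.046 0.052] rect [array([ 428.1, -124.2]), array([132.4, 619.3]), np.float64(16.4)]
[387. 193.] 125 z [0.012 0.033 0.038] rect [array([515.2, -74.8]), array([39.9, 26.8]), np.float64(1.1)]
[244. 270.] 4125 z [-0.001  0.005  0.038] rect [array([291.7, 313. ]), array([156. , 301.8]), np.float64(13.5)]
(48, 512) [[0.4244 0.1262 0.034 ]]
(494, 527) [[ 0.418  -0.1337  0.034 ]]
(85, 440) [[0.467  0.1047 0.034 ]]
(453, 452) [[ 0.4618 -0.1109  0.034 ]]
flask [[ 0.68072283 -0.3130227   0.        ]]
beaker [[0.70797559 0.32249241 0.        ]]
```

```bash
cat >> h.py <<'E'
from scipy.spatial.transform import Rotation as Rn
def row(p,yaw,tilt=None):
    """row from measured pose to TCP target p, yaw deg tool down; p refers to TCP"""
    o=sensors.get_obs()
    R=Rn.from_euler("xyz",o["tcp_rot"],degrees=True); Rt=Rn.from_euler("xyz",[-90,0,yaw],degrees=True)
    s=R.inv().apply(np.asarray(p)-o["ee_pos"])*100
    t=(R.inv()*Rt).as_rotvec(degrees=True)
    print("row",np.round(s,2),np.round(t,2),"rows>=",np.ceil(max(np.linalg.norm(s)/4.17,np.linalg.norm(t)/7.16)))
def st():
    o=sensors.get_obs(); print("t",o["time"],"p",np.round(o["ee_pos"],4),"rot",np.round(o["tcp_rot"],2),"q",np.round(o["q"],1),"F",np.round(o["wrist_force"],1),"op",round(o["opening"],4))
U0=np.array([0.631,-0.009]); UY=np.deg2rad(-1.41)
def u2w(x,y): 
    c,s=np.cos(UY),np.sin(UY); return U0+np.array([c*x-s*y,s*x+c*y])
def w2u(p):
    c,s=np.cos(UY),np.sin(UY); d=np.asarray(p)[...,:2]-U0; return np.stack([c*d[...,0]+s*d[...,1],-s*d[...,0]+c*d[...,1]],-1)
E
python3 -c "
from h import *
row([.50,0,.30],90)"
```

```text
row [-38.15   0.39  47.07] [   0.  -160.3   -0. ] rows>= 23.0
```

Request:
arm_command(rows=[-38,0.4,47,0,-160,0,1,-38,0.4,47,0,-160,0,1,-38,0.4,47,0,-160,0,1,-38,0.4,47,0,-160,0,1,-38,0.4,47,0,-160,0,1,-38,0.4,47,0,-160,0,1,-38,0.4,47,0,-160,0,1,-38,0.4,47,0,-160,0,1,-38,0.4,47,0,-160,0,1,-38,0.4,47,0,-160,0,1,-38,0.4,47,0,-160,0,1,-38,0.4,47,0,-160,0,1])

```text
time: 2.95
ee_pos: [0.446, -0.0887, 0.3009]
tcp_rot: [-90.0, -0.0, 16.0]
wrist_force: [0.7, -0.1, 0.3]
opening: 0.085
```

```bash
python3 -c "
from h import *
st()
row([.50,0,.30],90)"
```

```text
t 2.95 p [ 0.446  -0.0887  0.3009] rot [-9.003e+01 -5.000e-02  1.600e+01] q [-11.2  -8.1  -3.   95.   -0.   62.8] F [ 0.7 -0.1  0.3] op 0.085
row [7.63 0.09 7.04] [ 5.0e-02 -7.4e+01  2.0e-02] rows>= 11.0
```

Request:
arm_command(rows=[7.6,0,7,0,-74,0,1,7.6,0,7,0,-74,0,1,7.6,0,7,0,-74,0,1,7.6,0,7,0,-74,0,1,7.6,0,7,0,-74,0,1,7.6,0,7,0,-74,0,1,7.6,0,7,0,-74,0,1,7.6,0,7,0,-74,0,1,7.6,0,7,0,-74,0,1,7.6,0,7,0,-74,0,1,7.6,0,7,0,-74,0,1,7.6,0,7,0,-74,0,1])

```text
time: 3.95
ee_pos: [0.4998, -0.0029, 0.3006]
tcp_rot: [-90.0, 0.0, 89.8]
wrist_force: [-0.4, -0.5, 0.5]
opening: 0.0856
```

```bash
python3 -c "
from h import *
st()
c=cam('wrist'); save(c,'w1.png'); np.save('w1.npy',c,allow_pickle=True)
print(np.round(c['z_map'][200,320],3))"
```

```text
t 3.95 p [ 0.4998 -0.0029  0.3006] rot [-90.     0.    89.75] q [-0.3 -2.   2.6 94.6 -0.  -0.1] F [-0.4 -0.5  0.5] op 0.0856
0.369
```

View pics/w1.png

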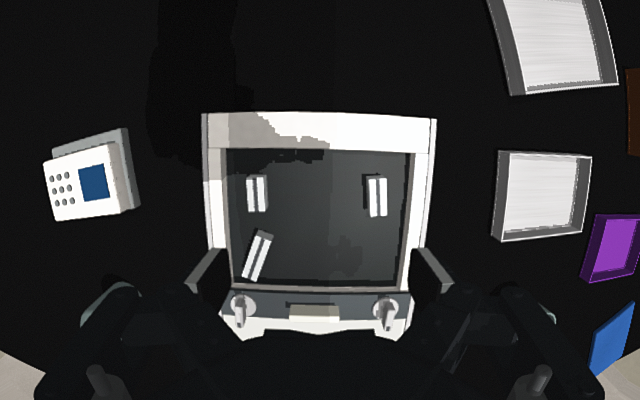

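```bash
cat >> h.py <<'E'
def blocks(c,fish=True,thr=120,zt=.034,lo=None):
    g=cv2.cvtColor(c["pixels"],cv2.COLOR_BGR2GRAY)
    h,w=g.shape; u,v=np.meshgrid(np.arange(w),np.arange(h))
    W=onplane(c,np.stack([u.ravel(),v.ravel()],1),zt,fish).reshape(h,w,3); B=w2u(W)
    m=(g>thr)&(B[...,0]>-.163)&(B[...,0]<0.0)&(abs(B[...,1])<.106)
    m=cv2.morphologyEx(m.astype(np.uint8),cv2.MORPH_CLOSE,np.ones((3,3)))
    n,l,s,ce=cv2.connectedComponentsWithStats(m)
    for i in range(1,n):
        if s[i,4]<60: continue
        cs,_=cv2.findContours((l==i).astype(np.uint8),cv2.RETR_EXTERNAL,cv2.CHAIN_APPROX_NONE)
        k=cs[0][:,0,:].astype(float)
        p=onplane(c,k,zt,fish)[:,:2]*1000
        r=cv2.minAreaRect(p.astype(np.float32))
        print("px",np.round(ce[i]),s[i,4],"c",np.round(np.array(r[0])/1000,4),"size",np.round(r[1],1),"ang",round(r[2],1),"unit",np.round(w2u(np.array(r[0])/1000),3))
E
python3 - <<'E'
from h import *
c=np.load('w1.npy',allow_pickle=True).item()
blocks(c,thr=110)
save(c,'w1c.png',(195,100,445,350),3)
# tray corners at floor/rim
for uv in [(498,151),(592,156),(585,240),(494,240)]: print(uv,np.round(onplane(c,uv,.03,True),4))
for uv in [(205,114),(436,119),(225,149),(412,152)]: 
    p=onplane(c,uv,.034,True); print(uv,np.round(p,4),np.round(w2u(p),4))
E
```

```text
px [227. 213.] 308 c [ 0.5438 -0.1112] size [  3.4 156.2] ang 88.6 unit [-0.085 -0.104]
px [256. 194.] 592 c [ 0.5126 -0.0737] size [41.7 23.2] ang 0.3 unit [-0.117 -0.068]
px [378. 196.] 719 c [0.5173 0.0636] size [46.9 21.2] ang 4.2 unit [-0.115  0.07 ]
px [256. 257.] 688 c [ 0.5939 -0.0802] size [20.7 61.2] ang 67.8 unit [-0.035 -0.072]
(498, 151) [[0.4599 0.2185 0.03  ]]
(592, 156) [[0.4543 0.4069 0.03  ]]
(585, 240) [[0.5892 0.4267 0.03  ]]
(494, 240) [[0.5774 0.2299 0.03  ]]
(205, 114) [[ 0.4204 -0.13    0.034 ]] [[-0.2076 -0.1261]]
(436, 119) [[0.4271 0.1293 0.034 ]] [[-0.2072  0.1332]]
(225, 149) [[ 0.4613 -0.1076  0.034 ]] [[-0.1673 -0.1027]]
(412, 152) [[0.4657 0.1015 0.034 ]] [[-0.168   0.1064]]
```

View pics/w1c.png

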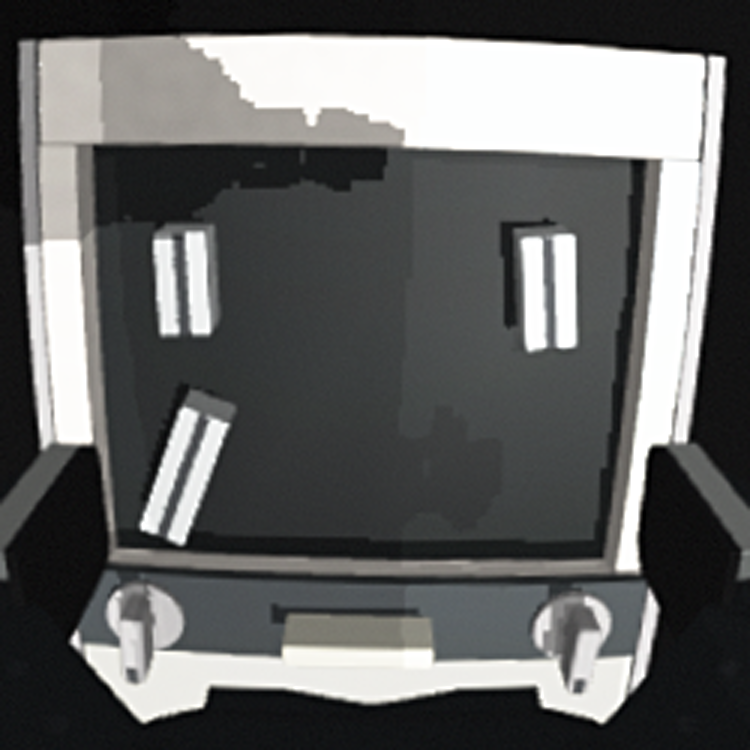

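```bash
sed -i 's/^U0=.*/U0=np.array([0.6325,-0.007]); UY=np.deg2rad(-1.45)/' h.py; python3 - <<'E'
from h import *
im=cv2.imread('pics/top0.png'); cv2.imwrite('pics/tray.png',cv2.resize(im[155:310,195:300],None,fx=5,fy=5,interpolation=cv2.INTER_CUBIC)[:600])
c=cam('top')
for uv in [(224,171),(281,171),(282,212),(225,213),(228,174),(278,174),(279,209),(228,210)]: print(uv,np.round(onplane(c,uv,.03),4),np.round(onplane(c,uv,.003),4)[0,:2])
E
```

```text
(224, 171) [[0.5764 0.4127 0.03  ]] [0.5823 0.4177]
(281, 171) [[0.5778 0.2421 0.03  ]] [0.5837 0.2438]
(282, 212) [[0.4545 0.2369 0.03  ]] [0.4579 0.2385]
(225, 213) [[0.45   0.4049 0.03  ]] [0.4534 0.4098]
(228, 174) [[0.5674 0.4003 0.03  ]] [0.573  0.4051]
(278, 174) [[0.5686 0.2509 0.03  ]] [0.5743 0.2528]
(279, 209) [[0.4633 0.2459 0.03  ]] [0.4669 0.2477]
(228, 210) [[0.459  0.3964 0.03  ]] [0.4625 0.4011]
```

View pics/tray.png

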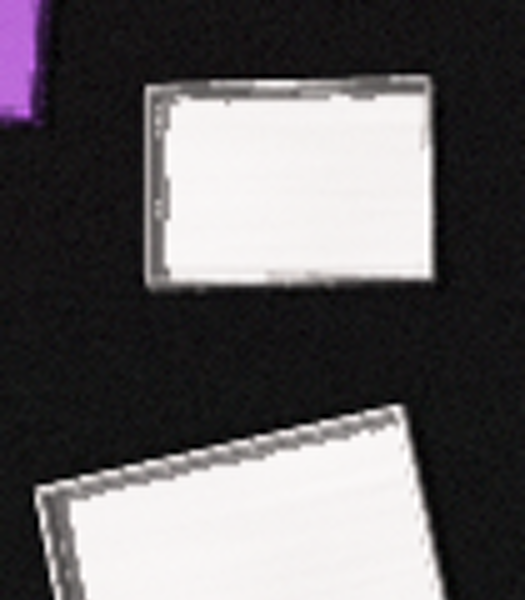

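```bash
python3 - <<'E'
from h import *
c=np.load('w1.npy',allow_pickle=True).item()
for q in [[(246.7,178.3),(263.3,177.3),(265,211),(248.3,211.7)],[(369,178.3),(386.7,177.7),(387.7,215.7),(370.7,216.7)]]:
    p=onplane(c,q,.034,True)[:,:2]; print(np.round(p,4).tolist(),p.mean(0),w2u(p.mean(0)), np.linalg.norm(np.roll(p,-1,0)-p,axis=1))
row([.516,.065,.16],94); row([.514,-.076,.16],90)
E
```

```text
[[0.4951, -0.0838], [0.4943, -0.0647], [0.5334, -0.0646], [0.5342, -0.0844]] [ 0.51428055 -0.07436943] [-0.11647684 -0.07033935] [0.01916151 0.03909861 0.01977482 0.03908936]
[[0.4961, 0.0529], [0.4953, 0.0732], [0.5398, 0.0766], [0.5408, 0.0565]] [0.51802108 0.06479542] [-0.11625902  0.06887559] [0.02022192 0.04467074 0.02006567 0.04488674]
row [ 6.8  14.06 -1.57] [ 0.   -4.47  0.  ] rows>= 4.0
row [-7.3  14.06 -1.48] [ 0.   -0.47  0.  ] rows>= 4.0
```

Request:
arm_command(rows=[6.8,10,-1.8,0,-4.8,0,-0.15,6.8,14,-1.8,0,-4.8,0,-0.15,6.8,17,-1.8,0,-4.8,0,-0.15,6.8,17,-1.8,0,-4.8,0,-0.15,6.8,17,-1.8,0,-4.8,0,-0.15,6.8,17,-1.8,0,-4.8,0,-0.15,6.8,17,-1.8,0,-4.8,0,-0.15,6.8,17,-1.8,0,-4.8,0,-0.15])

```text
time: 4.72
ee_pos: [0.5189, 0.0648, 0.1325]
tcp_rot: [-90.1, 0.0, 94.4]
wrist_force: [0.4, 0.3, 0.4]
opening: 0.0365
```

```bash
python3 -c "
from h import *
st()
c=cam('wrist'); save(c,'w2.png'); 
row([.518,.065,.088],94.6)"
```

```text
t 4.7167 p [0.5189 0.0648 0.1325] rot [-90.13   0.    94.39] q [  7.1   1.4 -12.7  75.8  -0.    2.7] F [0.4 0.3 0.4] op 0.0365
row [0.04 4.49 0.13] [ 0.18 -0.22  0.  ] rows>= 2.0
```

View pics/w2.png

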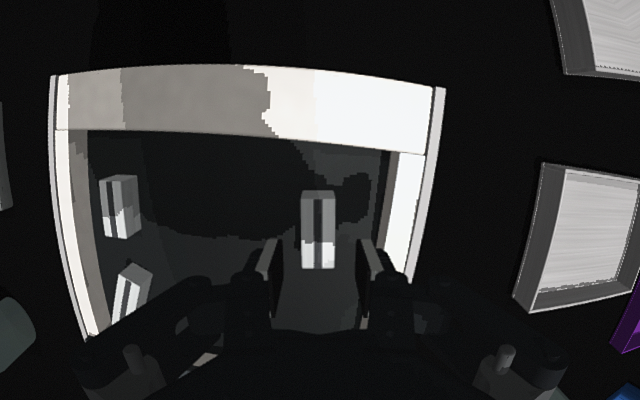

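The block (px 319,230) is centred between the fingers, so I'm descending and gripping it.

Request:
arm_command(rows=[0,2,0.1,0,0,0,-0.15,0,3.5,0.1,0,0,0,-0.15,0,4.4,0.1,0,0,0,-0.15,0,4.4,0.1,0,0,0,-0.15,0,4.4,0.1,0,0,0,-1,0,4.4,0.1,0,0,0,-1,0,4.4,0.1,0,0,0,-1,0,4.4,0.1,0,0,0,-1,0,4.4,0.1,0,0,0,-1,0,4.4,0.1,0,0,0,-1], force=50)

```text
time: 5.6
ee_pos: [0.518, 0.0649, 0.0881]
tcp_rot: [-90.1, 0.0, 94.4]
wrist_force: [-0.5, -0.1, 6.2]
opening: 0.0189
```

Request:
arm_command(rows=[0,-1,0,0,0,0,-1,0,-3,0,0,0,0,-1,0,-6,0,0,0,0,-1,0,-9,0,0,0,0,-1,0,-9,0,0,0,0,-1,0,-9,0,0,0,0,-1])

```text
time: 6.1
ee_pos: [0.5181, 0.065, 0.1791]
tcp_rot: [-90.2, -0.0, 94.4]
wrist_force: [0.4, -0.1, -0.4]
opening: 0.0188
```

```bash
python3 -c "
from h import *
st()
c=cam('wrist'); save(c,'w3.png'); 
row([.512,.362,.175],88);row([.512,.362,.080],88)"
```

```text
t 6.1 p [0.5181 0.065  0.1791] rot [-9.023e+01 -1.000e-02  9.444e+01] q [ 7.2  0.4 -8.5 80.9  0.   2.7] F [ 0.4 -0.1 -0.4] op 0.0188
row [29.66  0.23 -1.76] [0.07 6.45 0.01] rows>= 8.0
row [29.66  9.73 -1.75] [0.07 6.45 0.01] rows>= 8.0
```

View pics/w3.png

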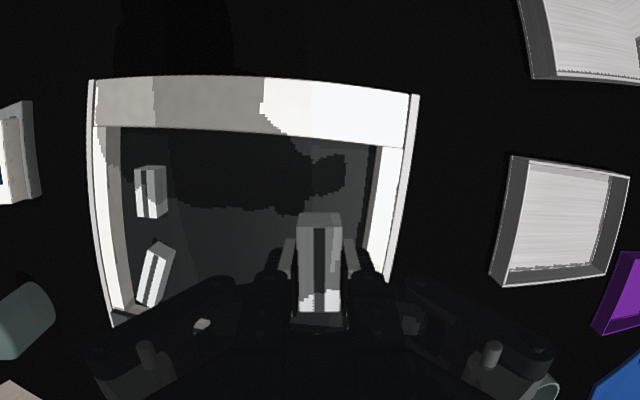

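Request:
arm_command(rows=[4,0,-0.5,0,1,0,-1,8,0,-1,0,3,0,-1,12,0,-1.5,0,6.4,0,-1,16,0,-1.7,0,6.4,0,-1,20,0,-1.7,0,6.4,0,-1,24,0,-1.7,0,6.4,0,-1,28,0,-1.7,0,6.4,0,-1,29.7,0,-1.7,0,6.4,0,-1,29.7,0,-1.7,0,6.4,0,-1,29.7,0,-1.7,0,6.4,0,-1])

```text
time: 6.98
ee_pos: [0.5104, 0.3627, 0.1749]
tcp_rot: [-89.9, 0.1, 88.1]
wrist_force: [-0.2, 0.0, 0.2]
opening: 0.019
```

```bash
python3 -c "
from h import *
st()
c=cam('wrist'); save(c,'w4.png'); 
row([.512,.362,.080],88)"
```

```text
t 6.9833 p [0.5104 0.3627 0.1749] rot [-89.88   0.11  88.15] q [35.4 14.9  7.2 82.4 -0.  37.3] F [-0.2  0.   0.2] op 0.019
row [ 0.05  9.54 -0.13] [-0.09  0.06 -0.09] rows>= 3.0
```

View pics/w4.png

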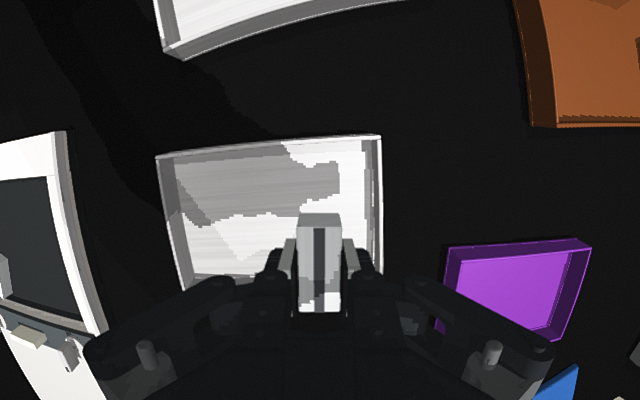

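Request:
arm_command(rows=[0,3,0,0,0,0,-1,0,6,0,0,0,0,-1,0,8.5,0,0,0,0,-1,0,9.4,0,0,0,0,-1,0,9.4,0,0,0,0,-1,0,9.4,0,0,0,0,-0.2,0,9.4,0,0,0,0,-0.2,0,9.4,0,0,0,0,-0.2,0,6,0,0,0,0,-0.2,0,2,0,0,0,0,-0.2,0,0,0,0,0,0,-0.2,0,0,0,0,0,0,-0.2])

```text
time: 8.03
ee_pos: [0.5128, 0.3632, 0.1834]
tcp_rot: [-90.4, -0.3, 88.0]
wrist_force: [0.7, 0.6, 0.0]
opening: 0.0341
```

```bash
python3 -c "
from h import *
st()
c=cam('wrist'); save(c,'w5.png'); 
c=cam('top'); save(c,'t5.png',(190,60,430,240),3); 
row([.514,-.076,.175],90)"
```

```text
t 8.0333 p [0.5128 0.3632 0.1834] rot [-90.42  -0.32  88.03] q [35.3 14.6  7.7 82.6 -0.  37.3] F [0.7 0.6 0. ] op 0.0341
row [-43.82   0.25  -1.74] [ 0.13 -1.97  0.09] rows>= 11.0
```

View pics/w5.png

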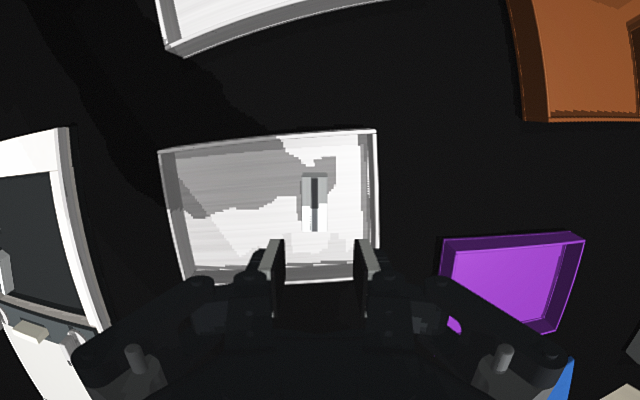

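View pics/t5.png

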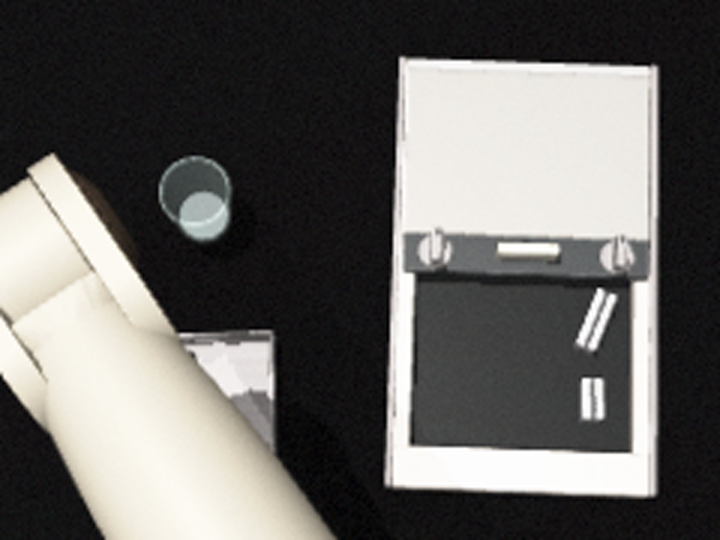

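The first short block is now in the tray (wrist px 314,203). The remaining blocks are where they were, so on to the 40 mm one.

Request:
arm_command(rows=[-4,0,0,0,0,0,-0.15,-8,0,0,0,0,0,-0.15,-12,0,0,0,0,0,-0.15,-16,0,0,0,0,0,-0.15,-20,0,0,0,-2,0,-0.15,-24,0,-0.5,0,-2,0,-0.15,-28,0,-1,0,-2,0,-0.15,-32,0,-1.5,0,-2,0,-0.15,-36,0,-1.7,0,-2,0,-0.15,-40,1,-1.7,0,-2,0,-0.15,-43.8,4,-1.7,0,-2,0,-0.15,-43.8,5,-1.7,0,-2,0,-0.15])

```text
time: 9.13
ee_pos: [0.5118, -0.0801, 0.1236]
tcp_rot: [-89.9, 0.0, 89.8]
wrist_force: [-1.3, -0.2, 0.3]
opening: 0.0363
```

```bash
python3 -c "
from h import *
st()
c=cam('wrist'); save(c,'w6.png'); 
row([.514,-.076,.088],90)"
```

```text
t 9.1333 p [ 0.5118 -0.0801  0.1236] rot [-8.985e+01  4.000e-02  8.982e+01] q [ -8.9   1.2 -13.9  75.1  -0.1  -8.7] F [-1.3 -0.2  0.3] op 0.0363
row [ 0.29  3.3  -0.35] [-0.38 -0.19  0.02] rows>= 1.0
```

View pics/w6.png

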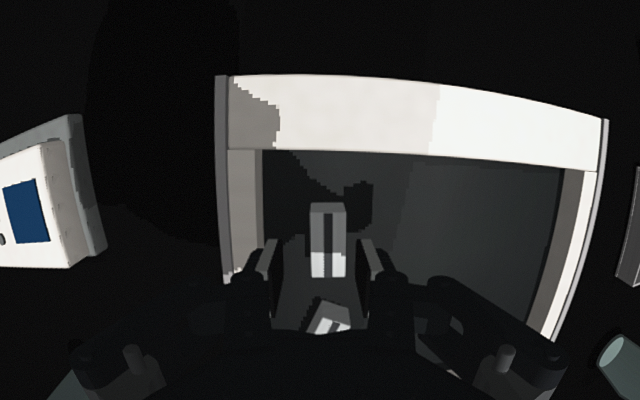

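Request:
arm_command(rows=[0.4,0,-0.3,0,0,0,-0.15,0.5,1.5,-0.3,0,0,0,-0.15,0.5,2.7,-0.3,0,0,0,-0.15,0.5,3.4,-0.3,0,0,0,-0.15,0.5,3.4,-0.3,0,0,0,-0.15,0.5,3.4,-0.3,0,0,0,-1,0.5,3.4,-0.3,0,0,0,-1,0.5,3.4,-0.3,0,0,0,-1,0.5,3.4,-0.3,0,0,0,-1,0.5,3.4,-0.3,0,0,0,-1,0.5,3.4,-0.3,0,0,0,-1], force=50)

```text
time: 10.1
ee_pos: [0.5165, -0.071, 0.0932]
tcp_rot: [-90.1, -0.0, 90.0]
wrist_force: [-0.3, 0.7, 3.9]
opening: 0.0186
```

Request:
arm_command(rows=[0,-1,0,0,0,0,-1,0,-3,0,0,0,0,-1,0,-6,0,0,0,0,-1,0,-9,0,0,0,0,-1,0,-9,0,0,0,0,-1,0,-9,0,0,0,0,-1])

```text
time: 10.6
ee_pos: [0.517, -0.0712, 0.1849]
tcp_rot: [-90.2, 0.0, 90.0]
wrist_force: [-0.3, -0.2, -1.8]
opening: 0.0182
```

```bash
python3 -c "
from h import *
st()
c=cam('wrist'); save(c,'w7.png'); 
row([.512,.29,.18],88)"
```

```text
t 10.6 p [ 0.517  -0.0712  0.1849] rot [-9.021e+01  4.000e-02  9.003e+01] q [-7.8  0.3 -8.  81.6 -0.  -7.9] F [-0.3 -0.2 -1.8] op 0.0182
row [36.11  0.3   0.41] [ 0.05  2.03 -0.01] rows>= 9.0
```

View pics/w7.png

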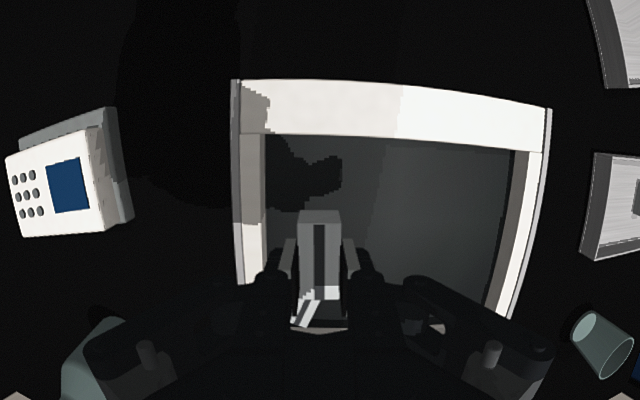

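Request:
arm_command(rows=[4,0,0,0,1,0,-1,8,0,0,0,2,0,-1,12,0,0,0,2,0,-1,16,0,0.2,0,2,0,-1,20,0,0.4,0,2,0,-1,24,0,0.4,0,2,0,-1,28,0,0.4,0,2,0,-1,32,0,0.4,0,2,0,-1,36,0,0.4,0,2,0,-1,36,0,0.4,0,2,0,-1,36,0,0.4,0,2,0,-1])

```text
time: 11.57
ee_pos: [0.5109, 0.2906, 0.1805]
tcp_rot: [-89.8, 0.1, 88.2]
wrist_force: [0.5, -1.4, 0.2]
opening: 0.0183
```

```bash
python3 -c "
from h import *
st()
c=cam('wrist'); save(c,'w8.png'); 
row([.512,.29,.085],88)"
```

```text
t 11.5667 p [0.5109 0.2906 0.1805] rot [-89.84   0.1   88.23] q [29.6  9.6  1.6 82.1 -0.  31.4] F [ 0.5 -1.4  0.2] op 0.0183
row [ 0.09  9.58 -0.11] [-0.14  0.13 -0.11] rows>= 3.0
```

View pics/w8.png

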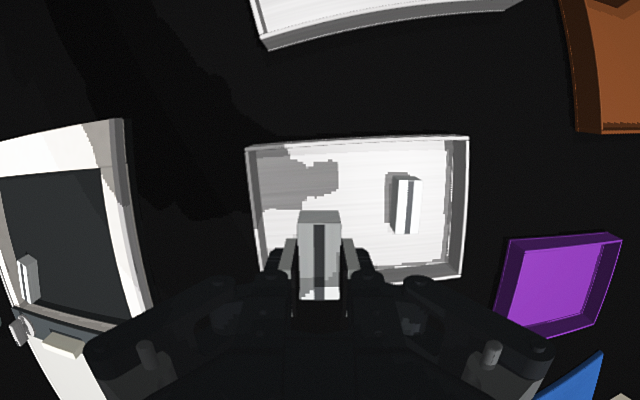

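Request:
arm_command(rows=[0,3,0,0,0,0,-1,0,6,0,0,0,0,-1,0,8.5,0,0,0,0,-1,0,9.4,0,0,0,0,-1,0,9.4,0,0,0,0,-1,0,9.4,0,0,0,0,-0.25,0,9.4,0,0,0,0,-0.25,0,9.4,0,0,0,0,-0.25,0,6,0,0,0,0,-0.25,0,2,0,0,0,0,-0.25,0,0,0,0,0,0,-0.25,0,0,0,0,0,0,-0.25])

```text
time: 12.62
ee_pos: [0.5137, 0.2899, 0.1897]
tcp_rot: [-90.5, -0.3, 88.0]
wrist_force: [1.1, 0.2, 1.1]
opening: 0.0321
```

```bash
python3 -c "
from h import *
st()
c=cam('wrist'); save(c,'w9.png'); 
p=u2w(0.03,0); print(p)
row([.50,0,.26],90)"
```

```text
t 12.6167 p [0.5137 0.2899 0.1897] rot [-90.48  -0.29  88.04] q [29.4  9.2  2.1 82.3 -0.  31.4] F [1.1 0.2 1.1] op 0.0321
[ 0.66249039 -0.00775914]
row [-28.97  -7.42   0.29] [ 0.33 -1.96  0.19] rows>= 8.0
```

View pics/w9.png

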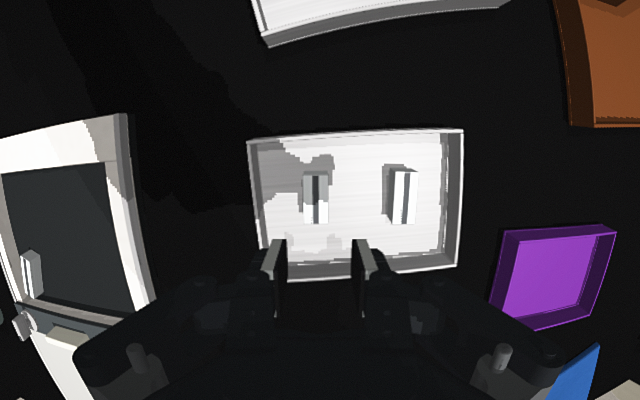

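```bash
python3 -c "
from h import *
c=cam('top')
for r in models.spot_point('shield_handle','top')[:1]: 
  p=onplane(c,r['location'],.058); print(r['conf'],p,w2u(p))
for n in ['left_head','right_head']:
  for r in models.spot_point(n,'top')[:1]: 
    p=onplane(c,r['location'],.064); print(n,r['conf'],p,w2u(p))
row([.64,-.0075,.20],-1.4)
"
```

```text
0.93 [[ 0.65538288 -0.00300563  0.058     ]] [[0.02277447 0.00457213]]
left_head 0.62 [[0.65582391 0.08100598 0.064     ]] [[0.02108949 0.08856801]]
right_head 0.4 [[ 0.64994215 -0.10475204  0.064     ]] [[ 0.01991014 -0.09727937]]
row [-29.17  -1.84 -13.85] [-2.000e-02  8.944e+01 -1.000e-01] rows>= 13.0
```

Request:
arm_command(rows=[-29.2,-1.8,-13.8,0,89.4,0,0.2,-29.2,-1.8,-13.8,0,89.4,0,0.2,-29.2,-1.8,-13.8,0,89.4,0,0.2,-29.2,-1.8,-13.8,0,89.4,0,0.2,-29.2,-1.8,-13.8,0,89.4,0,0.2,-29.2,-1.8,-13.8,0,89.4,0,0.2,-29.2,-1.8,-13.8,0,89.4,0,0.2,-29.2,-1.8,-13.8,0,89.4,0,0.2,-29.2,-1.8,-13.8,0,89.4,0,0.2,-29.2,-1.8,-13.8,0,89.4,0,0.2,-29.2,-1.8,-13.8,0,89.4,0,0.2,-29.2,-1.8,-13.8,0,89.4,0,0.2])

```text
time: 13.87
ee_pos: [0.6395, -0.008, 0.199]
tcp_rot: [-90.0, 0.1, 1.7]
wrist_force: [0.1, 1.0, 0.3]
opening: 0.0511
```

```bash
python3 -c "
from h import *
st()
c=cam('wrist'); save(c,'w10.png'); 
for r in models.spot_point('shield_handle','wrist')[:1]: 
  p=onplane(c,r['location'],.058,True); print(r,p,w2u(p))
row([.655,-.0075,.16],-1.4)
"
```

```text
t 13.8667 p [ 0.6395 -0.008   0.199 ] rot [-89.99   0.14   1.7 ] q [-0.7 16.7 11.9 85.4  0.  87.6] F [0.1 1.  0.3] op 0.0511
{'location': [343.0, 217.3], 'conf': 0.78} [[ 0.65652284 -0.00879829  0.058     ]] [[ 0.02406065 -0.00118982]]
row [ 1.56  3.92 -0.04] [-0.    3.36 -0.12] rows>= 2.0
```

View pics/w10.png

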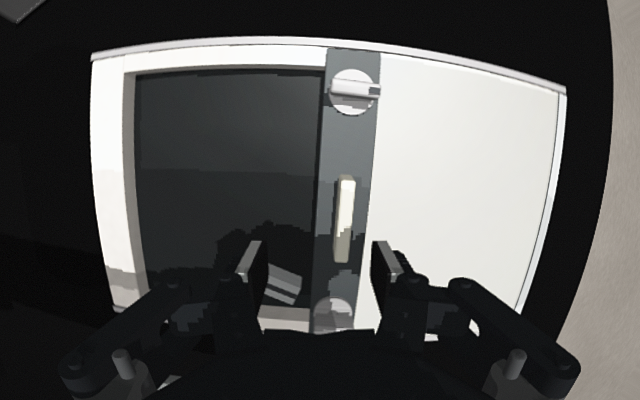

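Request:
arm_command(rows=[1.65,1,0,0,3.2,0,0.1,1.65,3,0,0,3.2,0,0.1,1.65,5.5,0,0,3.2,0,0.1,1.65,7.6,0,0,3.2,0,0.1,1.65,7.6,0,0,3.2,0,0.1,1.65,7.6,0,0,3.2,0,-1,1.65,7.6,0,0,3.2,0,-1,1.65,7.6,0,0,3.2,0,-1,1.65,7.6,0,0,3.2,0,-1,1.65,7.6,0,0,3.2,0,-1,1.65,7.6,0,0,3.2,0,-1,1.65,7.6,0,0,3.2,0,-1], force=40)

```text
time: 14.97
ee_pos: [0.657, -0.0069, 0.1266]
tcp_rot: [-90.0, -0.2, -1.1]
wrist_force: [-0.5, 0.8, 6.0]
opening: 0.0089
```

```bash
python3 -c "
from h import *
st()
c=cam('wrist'); save(c,'w11.png'); 
p=u2w(-.19,0); print(p); row([p[0],p[1],.123],-1.45)
"
```

```text
t 14.9667 p [ 0.657  -0.0069  0.1266] rot [-89.99  -0.17  -1.09] q [-0.6 19.6  7.6 77.8  0.  90.5] F [-0.5  0.8  6. ] op 0.0089
[ 0.44256084 -0.00219213]
row [-21.45   0.29   0.07] [-0.01  0.36  0.17] rows>= 6.0
```

View pics/w11.png

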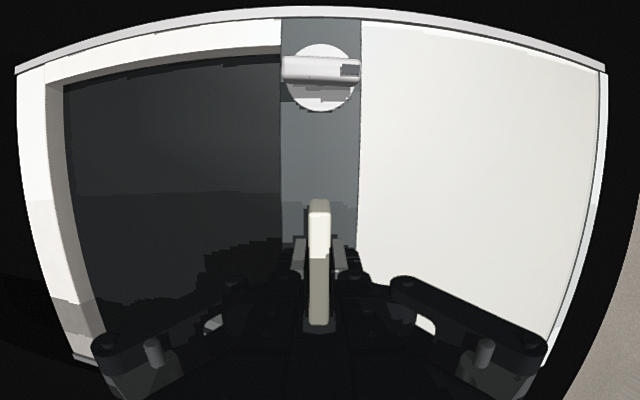

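Request:
arm_command(rows=[0,-0.3,0,0,0,0,-1,-2,-0.3,0,0,0,0,-1,-4,-0.3,0,0,0,0,-1,-7,-0.3,0,0,0,0,-1,-10,-0.3,0,0,0,0,-1,-13,-0.3,0,0,0,0,-1,-16,-0.3,0.1,0,0,0,-1,-18,-0.3,0.1,0,0,0,-1,-19.5,-0.3,0.1,0,0,0,-1,-20.5,-0.3,0.1,0,0,0,-1,-21.2,-0.3,0.1,0,0,0,-1,-21.2,-0.3,0.1,0,0,0,-1])

```text
time: 16.02
ee_pos: [0.4431, -0.0011, 0.1267]
tcp_rot: [-89.9, 0.1, -1.1]
wrist_force: [-0.1, 6.5, -10.8]
opening: 0.0086
```

```bash
python3 -c "
from h import *
st()
c=cam('wrist'); save(c,'w12.png'); c=cam('top'); save(c,'t12.png',(300,70,430,240),3)
"
```

```text
t 16.0167 p [ 0.4431 -0.0011  0.1267] rot [-8.987e+01  6.000e-02 -1.050e+00] q [ -0.2  -9.4 -23.5  76.    0.1  90.9] F [ -0.1   6.5 -10.8] op 0.0086
```

View pics/w12.png

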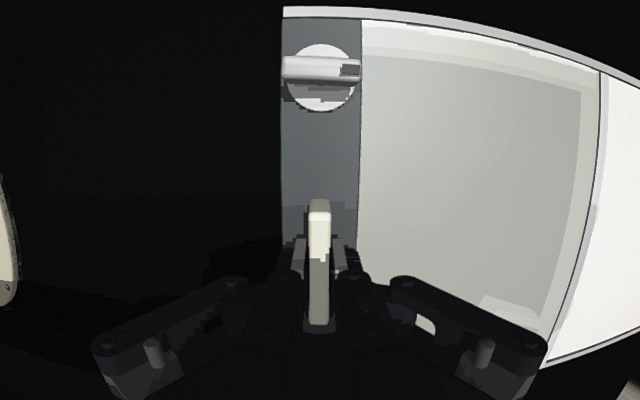

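View pics/t12.png

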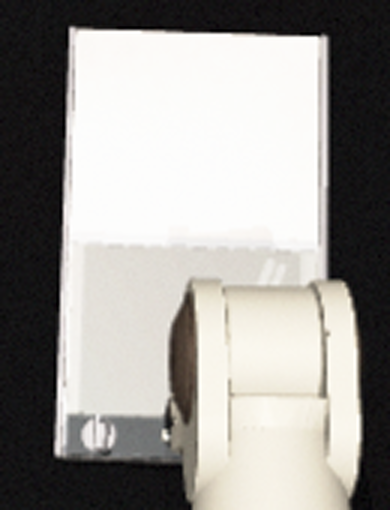

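Request:
arm_command(rows=[0,0.2,0,0,0,0,-1,-0.3,0.2,0,0,0,0,-1,-0.6,0.2,0,0,0,0,-1,-0.8,0.2,0,0,0,0,-1,-0.8,0.2,0,0,0,0,-1])

```text
time: 16.53
ee_pos: [0.4417, -0.001, 0.1268]
tcp_rot: [-89.9, -0.8, -1.1]
wrist_force: [35.1, 5.3, -23.7]
opening: 0.0084
```

Request:
arm_command(rows=[0.7,0,0,0,0,0,-1,0.7,0,0,0,0,0,0,0.7,0,0,0,0,0,0,0.7,0,0,0,0,0,0,0.7,-3,0,0,0,0,0,0.7,-6,0,0,0,0,0,0.7,-10,0,0,0,0,0,0.7,-14,0,0,0,0,0,0.7,-14,0,0,0,0,0])

```text
time: 17.28
ee_pos: [0.4445, -0.002, 0.2733]
tcp_rot: [-90.0, -0.6, -1.1]
wrist_force: [0.6, -0.7, 0.7]
opening: 0.0427
```

```bash
python3 -c "
from h import *
st()
for n in 'top','wrist','scene':
  c=cam(n); f=n=='wrist'
  if n=='wrist': save(c,'w13.png')
  for k in ['left_head','right_head','shield_handle']:
    for r in models.spot_point(k,n)[:2]: 
      p=onplane(c,r['location'],.064 if 'head' in k else .058,f); print(n,k,round(r['conf'],2),r['location'],p,w2u(p))
print(u2w(-.19,.09),u2w(-.19,-.09))
"
```

```text
t 17.2833 p [ 0.4445 -0.002   0.2733] rot [-90.    -0.56  -1.1 ] q [ -0.2 -10.4  -8.1  91.7  -0.   90.9] F [ 0.6 -0.7  0.7] op 0.0427
top left_head 0.63 [335.4, 215.6] [[0.4411428 0.0816483 0.064    ]] [[-0.19353913  0.0837777 ]]
top right_head 0.4 [364.3, 215.5] [[ 0.44217803 -0.00104955  0.064     ]] [[-0.1904116   0.00113253]]
top shield_handle 0.75 [362.6, 214.4] [[0.44604918 0.00311545 0.058     ]] [[-0.18664709  0.00539415]]
wrist left_head 0.79 [324.2, 94.3] [[0.44928782 0.08791076 0.064     ]] [[-0.18555518  0.09024426]]
wrist right_head 0.77 [322.3, 281.9] [[ 0.44457059 -0.0897938   0.064     ]] [[-0.18577417 -0.08752277]]
wrist shield_handle 0.63 [324.2, 197.0] [[ 0.44776045 -0.00462634  0.058     ]] [[-0.18474046 -0.00230185]]
scene left_head 0.36 [320.3, 183.0] [[0.44463302 0.08820068 0.064     ]] [[-0.19021583  0.0904163 ]]
scene right_head 0.44 [294.2, 144.7] [[ 0.42626847 -0.09525099  0.064     ]] [[-0.20393234 -0.09344134]]
scene shield_handle 0.68 [302.8, 166.1] [[ 0.45040455 -0.00479744  0.058     ]] [[-0.18209287 -0.002406  ]]
[0.44483825 0.08777905] [ 0.44028343 -0.09216331]
```

View pics/w13.png

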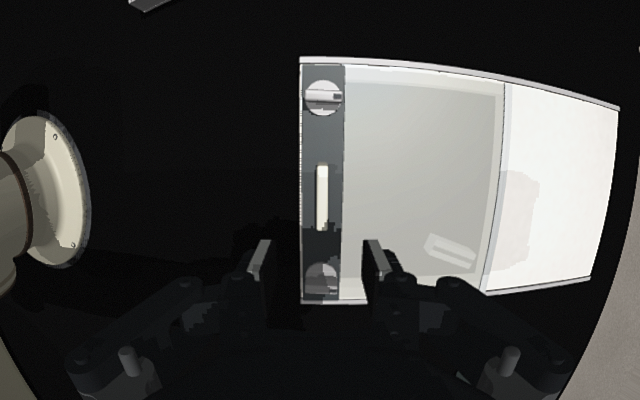

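Request:
arm_command(rows=[-0.1,2,4,0,-85,0,-0.2,-0.1,5,8,0,-85,0,-0.2,-0.1,7,9.05,0,-85,0,-0.2,-0.1,7,9.05,0,-85,0,-0.2,-0.1,7,9.05,0,-85,0,-0.2,-0.1,7,9.05,0,-85,0,-0.2,-0.1,7,9.05,0,-85,0,-0.2,-0.1,7,9.05,0,-85,0,-0.2,-0.1,7,9.05,0,-85,0,-0.2,-0.1,7,9.05,0,-85,0,-0.2,-0.1,7,9.05,0,-85,0,-0.2,-0.1,7,9.05,0,-85,0,-0.2])

```text
time: 18.88
ee_pos: [0.4441, 0.0887, 0.1954]
tcp_rot: [-90.0, 0.0, 84.3]
wrist_force: [0.6, -0.6, 0.1]
opening: 0.0343
```

```bash
python3 -c "
from h import *
st()
c=cam('wrist'); save(c,'w14.png')
for k in ['left_head','right_head','shield_handle']:
    for r in models.spot_point(k,'wrist')[:2]: 
      p=onplane(c,r['location'],.064 if 'head' in k else .058,True); print(k,round(r['conf'],2),r['location'],p,w2u(p))
"
```

```text
t 18.8833 p [0.4441 0.0887 0.1954] rot [-89.99   0.    84.27] q [ 11.3  -9.1 -15.6  83.5   0.   17. ] F [ 0.6 -0.6  0.1] op 0.0343
left_head 0.91 [316.9, 223.1] [[0.44653172 0.08715477 0.064     ]] [[-0.18829128  0.08941877]]
right_head 0.21 [28.4, 255.6] [[ 0.45893349 -0.22342129  0.064     ]] [[-0.16803449 -0.22074401]]
shield_handle 0.82 [198.5, 229.6] [[ 0.44552863 -0.00205581  0.058     ]] [[-0.18703661  0.00021138]]
```

View pics/w14.png

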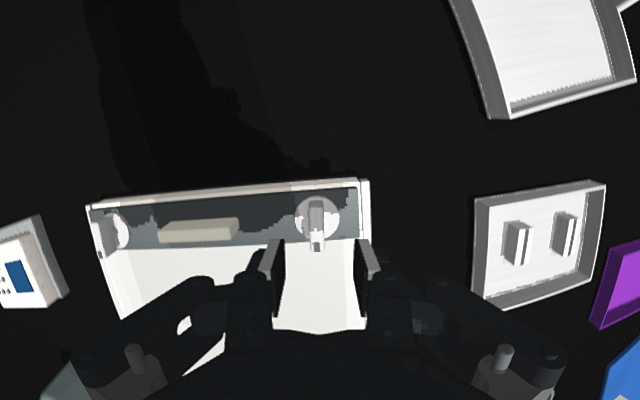

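Request:
arm_command(rows=[0,0,0,0,-85,0,-0.2,0,0,0,0,-85,0,-0.2,0,0,0,0,-85,0,-0.2,0,0,0,0,-85,0,-0.2,0,0,0,0,-85,0,-0.2,0,0,0,0,-85,0,-0.2,0,0,0,0,-85,0,-0.2,0,0,0,0,-85,0,-0.2,0,0,0,0,-85,0,-0.2,0,0,0,0,-85,0,-0.2,0,0,0,0,-85,0,-0.2,0,0,0,0,-85,0,-0.2])

```text
time: 20.08
ee_pos: [0.4442, 0.0887, 0.1955]
tcp_rot: [-90.0, -0.0, 169.0]
wrist_force: [-0.1, 0.7, 0.4]
opening: 0.0345
```

Request:
arm_command(rows=[0,0,0,0,-85,0,-0.3,0,0,0,0,-85,0,-0.3,0,0,0,0,-85,0,-0.3,0,0,0,0,-85,0,-0.3,0,0,0,0,-85,0,-0.3,0,0,0,0,-85,0,-0.3,0,0,0,0,-85,0,-0.3,0,0,0,0,-85,0,-0.3,0,0,0,0,-85,0,-0.3,0,0,0,0,-85,0,-0.3,0,0,0,0,-85,0,-0.3,0,0,0,0,-85,0,-0.3])

```text
time: 21.08
ee_pos: [0.4441, 0.0886, 0.1955]
tcp_rot: [-90.0, -0.0, -106.0]
wrist_force: [-0.1, -0.3, 0.4]
opening: 0.0301
```

```bash
python3 -c "
from h import *
st()
row([.445,.0875,.136],268.5)
"
```

```text
t 21.0833 p [0.4441 0.0886 0.1955] rot [ -90.     -0.   -105.95] q [  11.3   -9.1  -15.6   83.5   -0.  -152.8] F [-0.1 -0.3  0.4] op 0.0301
row [0.09 5.95 0.11] [  0.   -14.45   0.  ] rows>= 3.0
```

Request:
arm_command(rows=[0.1,0,0.1,0,-7,0,-0.3,0.1,0,0.1,0,-13.5,0,-0.3,0.1,0.5,0.1,0,-13.5,0,-0.3,0.1,2.5,0.1,0,-13.5,0,-0.3,0.1,4.5,0.1,0,-13.5,0,-0.3,0.1,5.9,0.1,0,-13.5,0,-0.3,0.1,5.9,0.1,0,-13.5,0,-0.3,0.1,5.9,0.1,0,-13.5,0,-0.3])

```text
time: 21.75
ee_pos: [0.4444, 0.0874, 0.1361]
tcp_rot: [-90.1, -0.0, -92.8]
wrist_force: [-0.7, -0.2, 0.6]
opening: 0.0298
```

```bash
python3 -c "
from h import *
st()
c=cam('wrist'); save(c,'w15.png')
"
```

```text
t 21.75 p [0.4444 0.0874 0.1361] rot [-9.009e+01 -2.000e-02 -9.283e+01] q [  11.1   -8.2  -21.4   76.9    0.  -166. ] F [-0.7 -0.2  0.6] op 0.0298
```

View pics/w15.png

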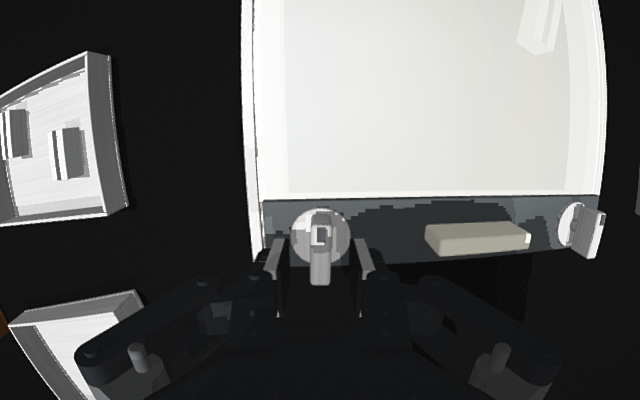

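Request:
arm_command(rows=[0,0,0,0,0,0,-1,0,0,0,0,0,0,-1,0,0,0,0,0,0,-1,0,0,0,0,0,0,-1,0,0,0,0,0,0,-1,0,0,0,0,0,0,-1,0,0,0,0,0,0,-1], force=70)

```text
time: 22.38
ee_pos: [0.4454, 0.087, 0.1379]
tcp_rot: [-89.9, -0.1, -92.7]
wrist_force: [-1.4, -4.8, 6.9]
opening: 0.0075
```

Request:
arm_command(rows=[0,-0.4,0,0,0,0,-1,0,-0.8,0,0,0,0,-1,0,-1.2,0,0,0,0,-1,0,-1.3,0,0,0,0,-1,0,-1.3,0,0,0,0,-1,0,-1.3,0,0,0,0,-1])

```text
time: 22.88
ee_pos: [0.4447, 0.087, 0.149]
tcp_rot: [-90.1, -0.1, -92.7]
wrist_force: [2.5, -5.3, -9.7]
opening: 0.0078
```

Request:
arm_command(rows=[0,-0.1,0,0,5,0,-1,0,-0.1,0,0,10,0,-1,0,-0.1,0,0,15,0,-1,0,-0.1,0,0,20,0,-1,0,-0.1,0,0,25,0,-1,0,-0.1,0,0,30,0,-1,0,-0.1,0,0,35,0,-1,0,-0.1,0,0,40,0,-1])

```text
time: 23.55
ee_pos: [0.4447, 0.0881, 0.15]
tcp_rot: [-90.1, 0.0, -132.8]
wrist_force: [2.5, 4.0, -10.2]
opening: 0.0083
```

```bash
python3 -c "
from h import *
st()
c=cam('wrist'); save(c,'w16.png')
print(sensors.get_obs()['torque'])
"
```

```text
t 23.55 p [0.4447 0.0881 0.15  ] rot [-9.0110e+01  4.0000e-02 -1.3284e+02] q [ 1.11e+01 -8.50e+00 -2.01e+01  7.85e+01  1.00e-01 -1.26e+02] F [  2.5   4.  -10.2] op 0.0083
[ 0.88256839 -0.58340298  0.06564637]
```

View pics/w16.png

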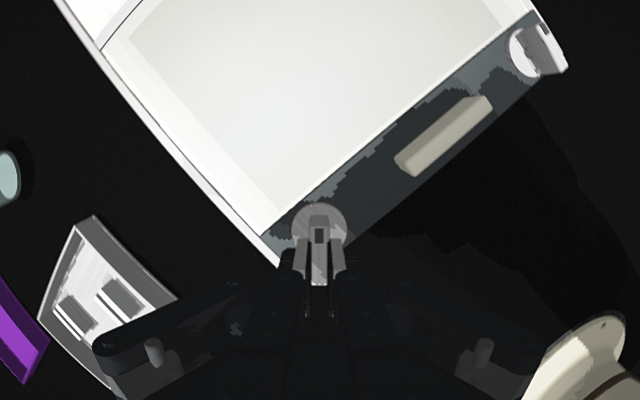

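Request:
arm_command(rows=[0,0.1,0,0,7,0,-1,0,0.2,0,0,14,0,-1,0,0.3,0,0,21,0,-1,0,0.3,0,0,28,0,-1,0,0.35,0,0,35,0,-1,0,0.38,0,0,42,0,-1,0,0.41,0,0,49,0,-1,0,0.44,0,0,56,0,-1,0,0.47,0,0,63,0,-1,0,0.5,0,0,70,0,-1,0,0.53,0,0,77,0,-1,0,0.56,0,0,84,0,-1])

```text
time: 24.6
ee_pos: [0.4465, 0.0883, 0.1456]
tcp_rot: [-90.2, 0.1, 143.2]
wrist_force: [11.0, 4.2, -8.9]
opening: 0.0072
```

```bash
python3 -c "
from h import *
st()
print(sensors.get_obs()['torque'])
"
```

```text
t 24.6 p [0.4465 0.0883 0.1456] rot [-9.024e+01  1.100e-01  1.432e+02] q [ 11.2  -8.4 -20.5  77.7   0.1 -42. ] F [11.   4.2 -8.9] op 0.0072
[ 0.7259423  -2.31296178  0.09064695]
```

Request:
arm_command(rows=[0,0.03,0,0,7,0,-1,0,0.05,0,0,14,0,-1,0,0.08,0,0,21,0,-1,0,0.1,0,0,28,0,-1,0,0.13,0,0,35,0,-1,0,0.15,0,0,42,0,-1,0,0.18,0,0,49,0,-1,0,0.2,0,0,56,0,-1,0,0.23,0,0,63,0,-1,0,0.25,0,0,70,0,-1,0,0.28,0,0,77,0,-1,0,0.3,0,0,84,0,-1])

```text
time: 25.6
ee_pos: [0.4469, 0.086, 0.1428]
tcp_rot: [-90.4, 0.1, 59.1]
wrist_force: [12.8, -14.1, -7.7]
opening: 0.0074
```

```bash
python3 -c "
from h import *
st()
print(sensors.get_obs()['torque'])
c=cam('wrist'); save(c,'w17.png')
"
```

```text
t 25.6 p [0.4469 0.086  0.1428] rot [-9.039e+01  6.000e-02  5.909e+01] q [ 11.   -8.3 -20.7  77.3  -0.3  41.9] F [ 12.8 -14.1  -7.7] op 0.0074
[-2.83665357 -2.66551964  0.72899337]
```

View pics/w17.png

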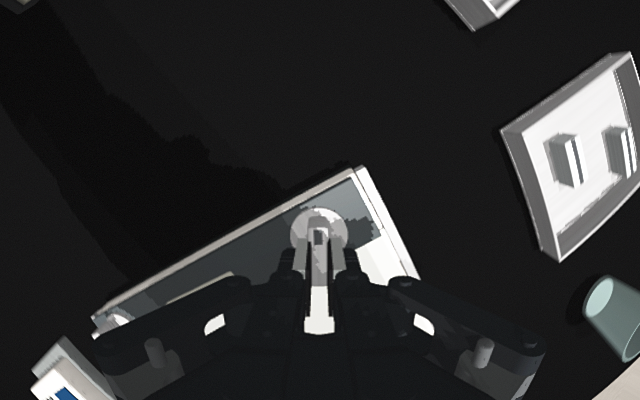

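Request:
arm_command(rows=[0,0,0,0,0,0,-0.3,0,0,0,0,0,0,-0.3,0,0,0,0,0,0,-0.3,0,-2,0,0,0,0,-0.3,0,-5,0,0,0,0,-0.3,0,-7,0,0,0,0,-0.3,0,-7,0,0,0,0,-0.3])

```text
time: 26.23
ee_pos: [0.446, 0.088, 0.2165]
tcp_rot: [-90.2, -0.2, 59.5]
wrist_force: [0.1, -0.2, 0.1]
opening: 0.0297
```

```bash
python3 -c "
from h import *
st()
c=cam('wrist'); save(c,'w18.png')
row([.4405,-.0925,.20],88.0)
"
```

```text
t 26.2333 p [0.446  0.088  0.2165] rot [-90.24  -0.25  59.48] q [ 11.1  -9.3 -13.4  85.5   0.   41.7] F [ 0.1 -0.2  0.1] op 0.0297
row [-15.8    1.42  -8.72] [  0.19 -28.53   0.13] rows>= 5.0
```

View pics/w18.png

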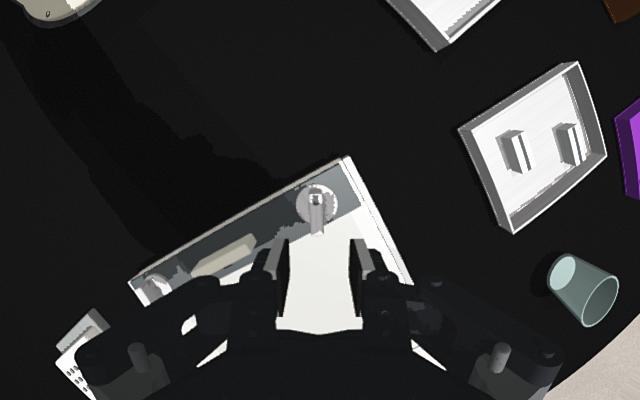

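The left head stayed parallel to the jaws after turning about 207°. Now the right screw.

Request:
arm_command(rows=[-3.5,0,-2,0,-6,0,-0.3,-7,0,-4,0,-12,0,-0.3,-10,0.5,-5.5,0,-18,0,-0.3,-13,1,-7.2,0,-24,0,-0.3,-15.8,1.4,-8.7,0,-28.5,0,-0.3,-15.8,1.4,-8.7,0,-28.5,0,-0.3,-15.8,1.4,-8.7,0,-28.5,0,-0.3])

```text
time: 26.87
ee_pos: [0.4386, -0.0941, 0.1969]
tcp_rot: [-89.9, -0.0, 87.7]
wrist_force: [-0.9, -1.3, -0.4]
opening: 0.0297
```

```bash
python3 -c "
from h import *
st()
c=cam('wrist'); save(c,'w19.png')
for k in ['right_head']:
    for r in models.spot_point(k,'wrist')[:2]: 
      p=onplane(c,r['location'],.064,True); print(k,round(r['conf'],2),r['location'],p,w2u(p))
row([.4405,-.0925,.136],88.0)
"
```

```text
t 26.8667 p [ 0.4386 -0.0941  0.1969] rot [-8.990e+01 -4.000e-02  8.772e+01] q [-12.1  -9.6 -15.9  83.9   0.   -9.8] F [-0.9 -1.3 -0.4] op 0.0297
right_head 0.8 [320.9, 219.3] [[ 0.43877398 -0.09256217  0.064     ]] [[-0.19149887 -0.09043693]]
row [ 0.    6.15 -0.15] [-0.05 -0.17  0.03] rows>= 2.0
```

View pics/w19.png

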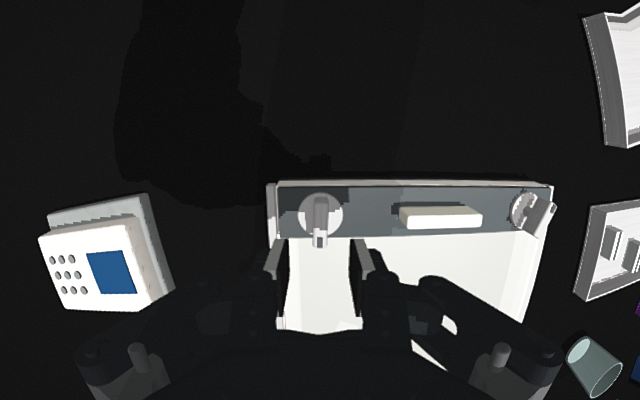

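Request:
arm_command(rows=[0.1,1,-0.15,0,-0.5,0,-0.3,0.1,3,-0.15,0,-0.5,0,-0.3,0.1,5,-0.15,0,-0.5,0,-0.3,0.1,6.1,-0.15,0,-0.5,0,-0.3,0.1,6.1,-0.15,0,-0.5,0,-0.3,0.1,6.1,-0.15,0,-0.5,0,-1,0.1,6.1,-0.15,0,-0.5,0,-1,0.1,6.1,-0.15,0,-0.5,0,-1,0.1,6.1,-0.15,0,-0.5,0,-1,0.1,6.1,-0.15,0,-0.5,0,-1,0.1,6.1,-0.15,0,-0.5,0,-1,0.1,6.1,-0.15,0,-0.5,0,-1], force=70)

```text
time: 27.97
ee_pos: [0.4411, -0.0927, 0.1377]
tcp_rot: [-90.0, 0.1, 88.4]
wrist_force: [0.0, -7.0, -4.3]
opening: 0.0075
```

Request:
arm_command(rows=[0,-0.4,0,0,0,0,-1,0,-0.8,0,0,0,0,-1,0,-1.2,0,0,0,0,-1,0,-1.4,0,0,0,0,-1,0,-1.4,0,0,0,0,-1,0,-1.4,0,0,0,0,-1])

```text
time: 28.47
ee_pos: [0.441, -0.0927, 0.1512]
tcp_rot: [-90.0, 0.1, 88.4]
wrist_force: [1.7, -7.4, -11.1]
opening: 0.0075
```

Request:
arm_command(rows=[0,0,0,0,5,0,-1,0,0,0,0,10,0,-1,0,0,0,0,15,0,-1,0,0,0,0,20,0,-1,0,0,0,0,25,0,-1,0,0,0,0,30,0,-1,0,0,0,0,36,0,-1,0,0,0,0,42,0,-1])

```text
time: 29.13
ee_pos: [0.441, -0.093, 0.1511]
tcp_rot: [-90.1, 0.1, 46.1]
wrist_force: [1.5, -9.1, -10.1]
opening: 0.0076
```

```bash
python3 -c "
from h import *
st()
print(sensors.get_obs()['torque'])
c=cam('wrist'); save(c,'w20.png')
"
```

```text
t 29.1333 p [ 0.441  -0.093   0.1511] rot [-90.13   0.14  46.06] q [-11.8  -8.9 -20.3  78.6  -0.2  32.1] F [  1.5  -9.1 -10.1] op 0.0076
[-2.02873713 -0.40085614  0.09880384]
```

View pics/w20.png

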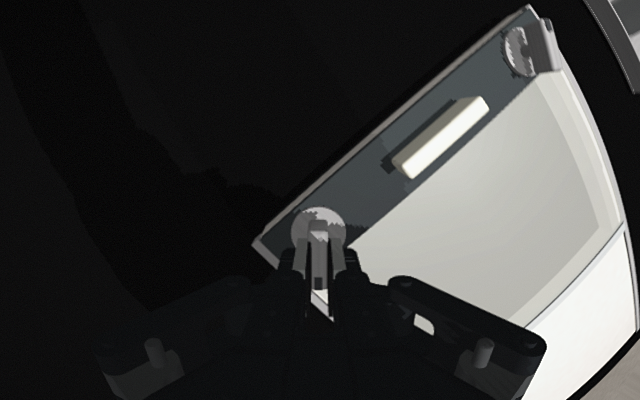

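Request:
arm_command(rows=[0,0.1,0,0,7,0,-1,0,0.2,0,0,14,0,-1,0,0.3,0,0,21,0,-1,0,0.36,0,0,28,0,-1,0,0.4,0,0,35,0,-1,0,0.43,0,0,42,0,-1,0,0.46,0,0,49,0,-1,0,0.49,0,0,56,0,-1,0,0.52,0,0,63,0,-1,0,0.55,0,0,70,0,-1,0,0.58,0,0,77,0,-1,0,0.6,0,0,84,0,-1])

```text
time: 30.18
ee_pos: [0.4404, -0.0933, 0.1451]
tcp_rot: [-90.2, -0.1, -38.0]
wrist_force: [-1.9, -11.4, -8.3]
opening: 0.0078
```

Request:
arm_command(rows=[0,0.03,0,0,7,0,-1,0,0.06,0,0,14,0,-1,0,0.09,0,0,21,0,-1,0,0.12,0,0,28,0,-1,0,0.15,0,0,34,0,-1,0,0.15,0,0,34,0,-1])

```text
time: 30.68
ee_pos: [0.4404, -0.0931, 0.1436]
tcp_rot: [-90.1, -0.2, -72.0]
wrist_force: [-1.9, -9.9, -8.3]
opening: 0.0077
```

```bash
python3 -c "
from h import *
st()
print(sensors.get_obs()['torque'])
"
```

```text
t 30.6833 p [ 0.4404 -0.0931  0.1436] rot [-90.15  -0.18 -72.05] q [-11.8  -8.8 -21.1  77.8  -0.2 150.2] F [-1.9 -9.9 -8.3] op 0.0077
[-2.28714103  0.51209892 -0.05888017]
```

Request:
arm_command(rows=[0,0,0,0,0,0,-0.3,0,0,0,0,0,0,-0.3,0,0,0,0,0,0,-0.3,0,-3,0,0,0,0,-0.3,0,-6,0,0,0,0,-0.3,0,-6,0,0,-7,0,-0.3,0,-6,0,0,-14,0,-0.3,0,-6,0,0,-21,0,-0.3,0,-6,0,0,-28,0,-0.3,0,-6,0,0,-35,0,-0.3,0,-6,0,0,-42,0,-0.3,0,-6,0,0,-49,0,-0.3])

```text
time: 31.68
ee_pos: [0.4412, -0.0917, 0.2042]
tcp_rot: [-90.0, -0.1, -22.2]
wrist_force: [-0.2, 0.5, 0.1]
opening: 0.0301
```

Request:
arm_command(rows=[0,0,0,0,-85,0,-0.3,0,0,0,0,-85,0,-0.3,0,0,0,0,-85,0,-0.3,0,0,0,0,-85,0,-0.3,0,0,0,0,-85,0,-0.3,0,0,0,0,-85,0,-0.3,0,0,0,0,-85,0,-0.3,0,0,0,0,-85,0,-0.3,0,0,0,0,-85,0,-0.3,0,0,0,0,-85,0,-0.3,0,0,0,0,-85,0,-0.3,0,0,0,0,-85,0,-0.3])

```text
time: 32.68
ee_pos: [0.4411, -0.0917, 0.2042]
tcp_rot: [-90.1, -0.0, 62.8]
wrist_force: [0.1, 0.2, -0.0]
opening: 0.0296
```

```bash
python3 -c "
from h import *
st()
row([.4405,-.0930,.1435],108)
"
```

```text
t 32.6833 p [ 0.4411 -0.0917  0.2042] rot [-9.006e+01 -4.000e-02  6.280e+01] q [-11.8  -9.6 -15.   84.5   0.   15.5] F [ 0.1  0.2 -0. ] op 0.0296
row [-0.15  6.07  0.  ] [ 8.00e-02 -4.52e+01  1.00e-02] rows>= 7.0
```

Request:
arm_command(rows=[-0.1,0,0,0,-45.2,0,-0.3,-0.1,0,0,0,-45.2,0,-0.3,-0.1,0,0,0,-45.2,0,-0.3,-0.1,0,0,0,-45.2,0,-0.3,-0.1,0,0,0,-45.2,0,-0.3,-0.1,0,0,0,-45.2,0,-0.3,-0.1,0,0,0,-45.2,0,-0.3,-0.1,2,0,0,-45.2,0,-0.3,-0.1,4,0,0,-45.2,0,-0.3])

```text
time: 33.43
ee_pos: [0.4414, -0.0928, 0.1647]
tcp_rot: [-90.2, 0.1, 107.6]
wrist_force: [-0.1, -0.6, -0.4]
opening: 0.0299
```

```bash
python3 -c "
from h import *
st()
c=cam('wrist'); save(c,'w21.png')
row([.4405,-.0925,.1435],108)
"
```

```text
t 33.4333 p [ 0.4414 -0.0928  0.1647] rot [-9.0200e+01  9.0000e-02  1.0764e+02] q [-11.9  -9.3 -19.1  79.9   0.  -29.5] F [-0.1 -0.6 -0.4] op 0.0299
row [-0.03  1.66 -0.07] [-0.11 -0.37  0.09] rows>= 1.0
```

View pics/w21.png

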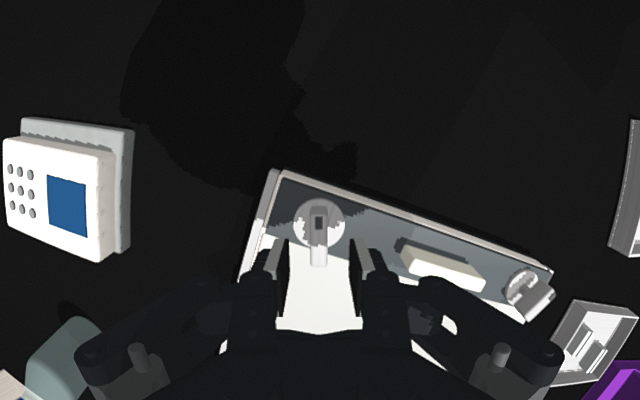

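Request:
arm_command(rows=[0,1,-0.1,0,0,0,-0.3,0,2.1,-0.1,0,0,0,-0.3,0,2.1,-0.1,0,0,0,-0.3,0,2.1,-0.1,0,0,0,-1,0,2.1,-0.1,0,0,0,-1,0,2.1,-0.1,0,0,0,-1,0,2.1,-0.1,0,0,0,-1,0,2.1,-0.1,0,0,0,-1,0,2.1,-0.1,0,0,0,-1], force=70)

```text
time: 34.23
ee_pos: [0.4417, -0.0928, 0.1432]
tcp_rot: [-90.1, 0.1, 107.6]
wrist_force: [-0.6, -3.5, 4.3]
opening: 0.0075
```

Request:
arm_command(rows=[0,0.03,0,0,6,0,-1,0,0.06,0,0,12,0,-1,0,0.09,0,0,18,0,-1,0,0.12,0,0,24,0,-1,0,0.14,0,0,30,0,-1,0,0.16,0,0,36,0,-1,0,0.18,0,0,42,0,-1,0,0.2,0,0,48,0,-1,0,0.2,0,0,50,0,-1])

```text
time: 34.98
ee_pos: [0.4417, -0.0933, 0.1416]
tcp_rot: [-90.2, 0.1, 57.3]
wrist_force: [-1.0, -8.5, 8.4]
opening: 0.0073
```

```bash
python3 -c "
from h import *
st()
print(sensors.get_obs()['torque'])
"
```

```text
t 34.9833 p [ 0.4417 -0.0933  0.1416] rot [-9.015e+01  7.000e-02  5.726e+01] q [-11.9  -8.7 -21.2  77.4  -0.1  20.9] F [-1.  -8.5  8.4] op 0.0073
[-1.73743696  0.34936968  0.87786918]
```

Request:
arm_command(rows=[0,0,0,0,0,0,-0.3,0,0,0,0,0,0,-0.3,0,0,0,0,0,0,-0.3,0,-3,0,0,0,0,-0.3,0,-6,0,0,0,0,-0.3,0,-10,0,0,0,0,-0.3,0,-14,0,0,0,0,-0.3,0,-16,-5,0,0,0,-0.3,0,-16,-5,0,0,0,-0.3])

```text
time: 35.73
ee_pos: [0.4863, -0.1203, 0.3038]
tcp_rot: [-90.3, -0.1, 57.7]
wrist_force: [1.4, 0.4, -0.0]
opening: 0.03
```

```bash
python3 -c "
from h import *
st()
c=cam('wrist'); save(c,'w22.png')
for k in ['left_head','right_head','shield_handle']:
    for r in models.spot_point(k,'wrist')[:1]: 
      p=onplane(c,r['location'],.064 if 'head' in k else .058,True); print(k,round(r['conf'],2),r['location'],p,w2u(p))
c=cam('scene'); save(c,'s22.png'); c=cam('top'); save(c,'t22.png')
row([.40,.0,.33],88)
"
```

```text
t 35.7333 p [ 0.4863 -0.1203  0.3038] rot [-90.33  -0.13  57.66] q [-13.9  -2.    2.9  94.6   0.   18.4] F [ 1.4  0.4 -0. ] op 0.03
left_head 0.83 [463.2, 53.5] [[0.44570887 0.08735151 0.064     ]] [[-0.18911884  0.08959463]]
right_head 0.72 [603.7, 155.2] [[0.65908359 0.24778461 0.064     ]] [[0.02012786 0.25537571]]
shield_handle 0.6 [393.3, 89.5] [[ 0.44323361 -0.00237873  0.058     ]] [[-1.89322728e-01 -1.69516443e-04]]
row [ 5.6  -3.01 13.35] [-1.100e-01 -3.038e+01  1.000e-02] rows>= 5.0
```

View pics/w22.png

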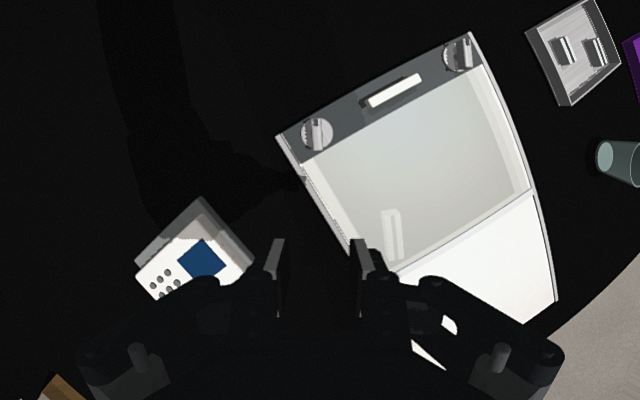

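View pics/t22.png

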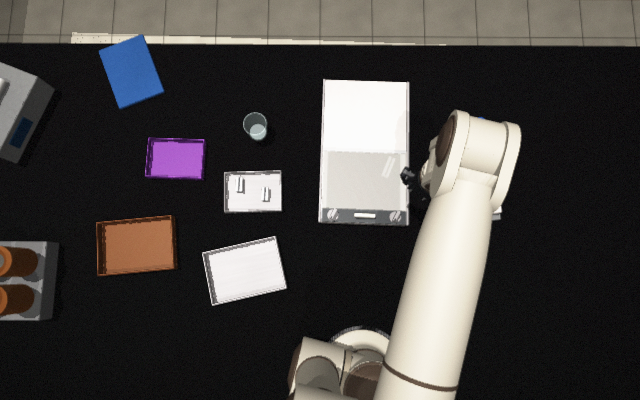

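View pics/s22.png

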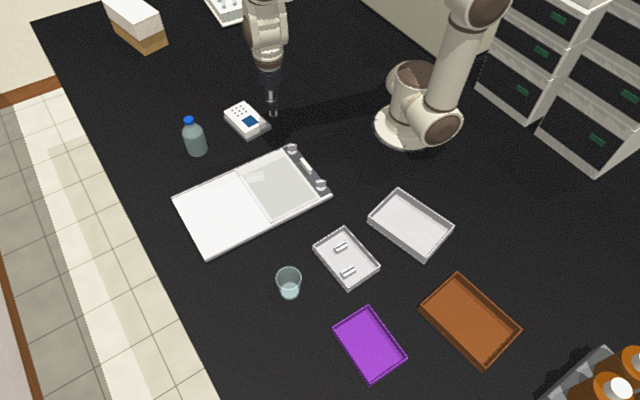

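```bash
python3 - <<'E'
from h import *
c=cam('wrist'); im=c['pixels']
# rectified top-down view on z=.077
out=[]
for cy in (.09,-.09):
    xs=np.linspace(.03,-.03,240)  # rows: +x up
    ys=np.linspace(.03,-.03,240)
    G=np.array([[np.r_[u2w(-.19+x,cy+y),.077] for y in ys] for x in xs]).reshape(-1,3)
    uv=proj(c,G,True).astype(np.float32).reshape(240,240,2)
    out.append(cv2.resize(cv2.remap(im,uv[...,0],uv[...,1],cv2.INTER_CUBIC),(390,390)))
cv2.imwrite('pics/heads.png',np.hstack(out))
E
```

```text
(no output)
```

View pics/heads.png

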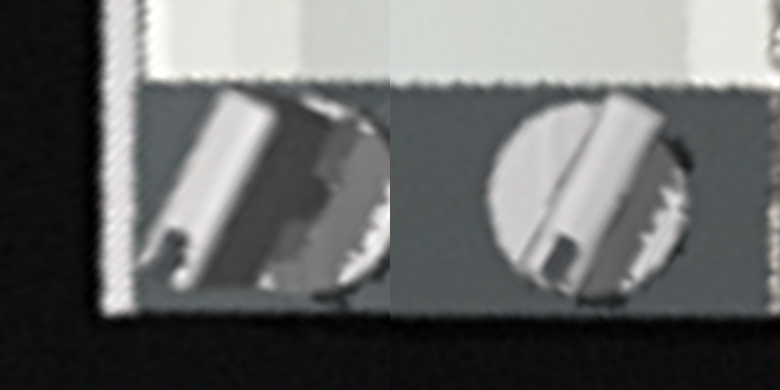

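```bash
python3 -c "
from h import *
st(); print(bot.job_done()); st()"
```

```text
t 36.0833 p [ 0.4827 -0.1188  0.2998] rot [-8.992e+01  1.000e-02  5.762e+01] q [-13.8  -2.3   2.2  94.6   0.   18.5] F [-0.5  0.6 -0.7] op 0.03
the job is handed in; nothing more can be done
None
the job is handed in; nothing more can be done
```

I finished the job and handed it in at about 36 s of the 210 s allowed; the system reports no verdict.

**What I did:**
- Three blocks were in the well. I put the two short ones (about 39 mm and 45 mm as measured) in the smaller white tray. The full-size 60 mm block stayed in the well, and no chipped block was present.
- I pulled the shield shut by its grip until it met its stop. The wrist read about 35 N and the shield barely moved further.
- I then pulled each screw out and drove it clockwise, the left in one bite and the right in two. At the end of each, the turning torque rose to 0.7–0.9 N m, well above the roughly 0.06 N m of friction, so both had reached their stops.

**Last checks:**
- **Screws:** both head marks show about 206° of turn (about 3.6 rad), past the 3.4 rad needed.
- **Shield:** the grip sits at module x of about -189 mm, against -190 mm when fully shut.
- **Blocks:** both short blocks are in the tray and the full one is visible under the shield.
- **Bottle and beaker:** both stand where they were at the start, judged by eye from the pictures rather than measured.
- **Arm:** it is clear of everything and the gripper is empty.

**Disagreements:** in the last picture the network reported the right head at a wrong spot, near the tray, so I used the picture and geometry instead. The top and wrist cameras differed by 3–4 mm on the module's position, so I used the average.

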